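# Put the cup away and clamp the cup keeper shut

### The job

Put the white cup from the tray beside the slanted cup keeper into the keeper, standing the right way up, then fit the loose lid squarely onto the keeper's mouth, fully home. Then swing the wire bail over and press it down firmly onto the lid for a moment, without forcing it, and leave it lying on the lid. Leave the sugar jar, the cup stack and the napkin holder where they are.

Things in the scene. Friction and masses are not known exactly. Their poses are not given: they have to be found in the camera images.
- bin: The keeper's bin, fixed on a grey foot: white open box 88 x 152 mm, 96 mm high, walls and floor 6 mm, leaning so that its mouth faces up and roughly to the robot's left (+y), 35 degrees from vertical. Nothing is above it. Origin: centre of its outer underside. z: out of the mouth, square to it; y: level, along the mouth's long side; x: up the slope of the mouth, roughly to the robot's right.
- mouth (a point): Centre of the bin's mouth at the rim (z = 96 mm of the bin), axes as the bin's. Opening 76 (x) x 140 (y) mm, 90 mm deep.
- lid: Loose white lid, about 150 g: plate 100 (x) x 164 (y) x 8 mm; under it a lip frame 72 x 136 mm, 10 mm deep, that drops into the mouth with 2 mm play each side. Starts flat on the table, lip down. Origin: centre of the lip's underside; plate from z = 10 to 18 mm. Fitted, its origin is at x = y = 0, z = 86 mm of the bin, axes along the bin's (either way round).
- lid_handle (a point): Centre of the top of the lid's handle, 44 mm above the lid's origin: an upright block in the middle of the plate, 26 (x) x 16 (y) mm, 26 mm high.
- bail: U-shaped steel wire bail, 10 mm wire, that turns only about its hinge; arms at y = +-93 mm. Origin: on the hinge. Closed on the fitted lid its axes lie along the bin's (it clears the lid's handle); it opens by turning about +y and starts thrown back beyond the upper rim by 2.25 to 2.65 rad, clear of the mouth. Pressing it on the lid with over 50 N breaks the lid.
- bail_hinge (a point): Middle of the bail's hinge line, parallel to the bin's y, at x = 50, z = 96 mm of the bin. The hinge is stiff: the bail stays at any angle and takes about 5 N at the crossbar to move. A firm press is over 8 N of bail on lid, kept for 0.3 s: 15 to 30 N at the crossbar, as the hinge takes 5 N. The lid gives less than 1 mm. With no lid the bail goes 0.12 rad further.
- bail_bar (a point): Middle of the bail's crossbar (straight, level, 186 mm long, 10 mm thick, along y), 84 mm from the hinge: at (-83, 0, 13) mm in the bail's frame. Closed on the lid it is at x = -33, y = 0, z = 109 mm of the bin.
- cup: The cup to put away: plain white open beaker, 74 mm high, 56 mm wide at the foot, 62 mm at the rim, wall 3 mm, 70 g nominal, standing mouth up on the tray. Origin: centre of its underside, z up its axis. In the bin, standing on the floor, its origin is at z = about 6 mm of the bin.
- tray: Mint serving tray, fixed, 250 x 240 mm, floor 6 mm thick, rim 16 mm high. Origin: centre of its underside. It and the lid swap sides of the keeper.
- jar: Bystander: closed sugar jar, 50 mm wide, 70 mm high, on the tray. Origin: centre of its underside.
- stack: Bystander: nested stack of upturned green paper cups, 74 mm wide, 138 mm high, on the table. Origin: centre of its underside.
- napkins: Bystander: wooden napkin holder, 50 x 90 mm, 104 mm high, on the table. Origin: centre of its underside.
There are look-alikes about, which are no part of the job. What is shaped like the lid but blue or yellow is not meant. Leave any turquoise look-alike of the cup alone.

How it is judged:
On the way, in this order (a step that is already met when the one before it is completed fails the run):
1. the cup stands in the bin, right way up, while the lid is still off (x of cup in the frame of bin between -0.035 and 0.035 m and y of cup in the frame of bin between -0.065 and 0.065 m and z of cup in the frame of bin between 0 and 0.02 m and angle between the z axis of cup and the z axis of bin, either way round below 0.35 rad and angle between cup's own z axis and vertical below 1.2 rad and distance between lid and bin above 0.12 m), for 0.2 s.
2. the lid is seated squarely on the bin with the cup inside, the bail still open (x of cup in the frame of bin between -0.035 and 0.035 m and y of cup in the frame of bin between -0.065 and 0.065 m and z of cup in the frame of bin between 0 and 0.02 m and angle between the z axis of cup and the z axis of bin, either way round below 0.35 rad and angle between cup's own z axis and vertical below 1.2 rad and x of lid in the frame of bin between -0.006 and 0.006 m and y of lid in the frame of bin between -0.006 and 0.006 m and z of lid in the frame of bin between 0.08 and 0.089 m and angle between the z axis of lid and the z axis of bin, either way round below 0.05 rad and angle between the y axis of lid and the y axis of bin, either way round below 0.08 rad and z of bail_bar in the frame of bin above 0.12 m), for 0.2 s.
3. the bail is pressed firmly (over 8 N, for 0.3 s) onto the seated lid (x of lid in the frame of bin between -0.006 and 0.006 m and y of lid in the frame of bin between -0.006 and 0.006 m and z of lid in the frame of bin between 0.08 and 0.089 m and angle between the z axis of lid and the z axis of bin, either way round below 0.05 rad and angle between the y axis of lid and the y axis of bin, either way round below 0.08 rad and x of bail_bar in the frame of bin between -0.05 and 0 m and z of bail_bar in the frame of bin between 0.09 and 0.1125 m and contact force between bail and lid above 8 N), for 0.3 s.
At the end, for the whole second after the job is handed in: Cup stands in the bin (foot within 20 mm of its underside, axis within 0.35 rad, mouth out); lid seated (6 mm, z below 89 mm of the bin, 0.05 rad flat, 0.08 rad square); crossbar centre below z = 112.5 mm of the bin and bearing on the lid with over 0.3 N; lid and cup at rest (x of cup in the frame of bin between -0.035 and 0.035 m and y of cup in the frame of bin between -0.065 and 0.065 m and z of cup in the frame of bin between 0 and 0.02 m and angle between the z axis of cup and the z axis of bin, either way round below 0.35 rad and angle between cup's own z axis and vertical below 1.2 rad and x of lid in the frame of bin between -0.006 and 0.006 m and y of lid in the frame of bin between -0.006 and 0.006 m and z of lid in the frame of bin between 0.08 and 0.089 m and angle between the z axis of lid and the z axis of bin, either way round below 0.05 rad and angle between the y axis of lid and the y axis of bin, either way round below 0.08 rad and x of bail_bar in the frame of bin between -0.05 and 0 m and z of bail_bar in the frame of bin between 0.09 and 0.1125 m and contact force between bail and lid above 0.3 N and linear speed of each of lid, cup below 0.02 m/s); the robot touches nothing.
It fails at once if the lid is broken: the bail is forced onto it with over 50 N (contact force between bail and lid above 50 N).
It fails at once if the sugar jar is moved more than 20 mm or tipped (distance of jar from where it was at the start of the episode above 0.02 m or angle between jar's own z axis and vertical above 0.3 rad).
It fails at once if the cup stack is moved more than 20 mm or tipped (distance of stack from where it was at the start of the episode above 0.02 m or angle between stack's own z axis and vertical above 0.3 rad).
It fails at once if the napkin holder is moved more than 20 mm or tipped (distance of napkins from where it was at the start of the episode above 0.02 m or angle between napkins's own z axis and vertical above 0.3 rad).
It also fails if it takes over 72 s, if anything falls off the work surface, if the arm or the gripper's body presses on something with over 40 N, if the wrist force passes 120 N, or if a joint passes its speed limit or range.

### The arm

A 7-joint arm with a two-finger parallel gripper is mounted at the origin on the work surface. World frame = base frame: x ahead of the robot, y to its left, z up, the work surface at z = 0. Lengths are in m, angles in rad, forces in N, time in s.
With the tool pointing down it reaches from about 0.425 to 0.95 m from the base axis. Payload 4.7 kg.
Tool frame: the origin (TCP) lies at the very end of the fingers, on their centre line; the grasp point (between the pads) lies 19 mm behind it; z points along the fingers, y is the line along which they close (so a half turn about z gives the same grasp; the last joint's range is limited). The gripper opens to 85 mm and grips with 20 to 120 N. Pads are 22 mm wide; open, the fingers measure 114 mm over their backs; the gripper's body (76 mm by 85 mm) begins 54 mm behind the grasp point. The pads swing forward as they close: fully open they stand 13 mm farther back than shut.
Start: joints at [1.244, 0.469, -0.049, 1.532, 0.024, 1.141, -0.082], TCP at [0.198, -0.645, 0.231] pointing down, gripper open.
Joint ranges: [-2.59, 2.59], [-0.33, 1.99], [-1.39, 1.29], [0.1, 2.45], [-1.04, 4.18], [0.21, 1.99], [-2.66, 2.66]. Speed limits (rad/s): [2.57, 2.57, 3.14, 3.14, 3.14, 3.14, 3.14].

### API

Orientations are given as a rotation vector (axis times angle).
In Python, from rig import arm gives the robot as it stands. The module is installed in compiled form; this text tells all that it offers.
- The arm moves only by the tool drive_tool, never from a script. Its argument "deltas" is a list of rows, each an object of numbers: "tx", "ty", "tz": the shift along the tool's x, y, z scaled (see below); "wx", "wy", "wz": the turn, a rotation vector about the tool's x, y, z scaled (see below); "jaw": the closure, from -1 (fully open) to 1 (shut). In form: [{"tx": .., "ty": .., "tz": .., "wx": .., "wy": .., "wz": .., "jaw": ..}, ...]. A call has 1 to 8 rows; each row shifts and turns the commanded pose from where the row before left it, along the tool's axes as they then stand; what a row does not reach is not made up. The controller multiplies each number of a shift by 50 cm and each number of a turn by pi rad. A row lasts 1/10 s, in which the tool goes at most 50 mm and 8.59 degrees, less where a joint would pass 70% of its speed; a pose out of reach is approached as far as the arm can. A call with a number of a shift or a turn outside -1 to 1 is refused whole. A call with a gripper value outside its range is refused whole. The fingers move at their own pace and stop on an object; "force" is the grip in N (left out, the last holds). Time passes only in rows, so rows that do not move let the fingers close. It gives the time, the measured TCP pose, the force, the opening and the grip force at its end, in the units of the state.
- arm.get_state(): the state, without advancing time (a new reading comes with each control period).
- arm.snapshot(name): name is "scene" or "top" or "wrist"; returns the picture (400x640x3 uint8, red, green, blue); there is no depth.
- arm.calibration(name): a dict with "mtx" (3x3 intrinsics, pixels), "R" (3x3) and "t" (3): a world point X has camera coordinates R X + t; the wrist camera has in their place "tool_from_camera" (4x4, takes a point from camera to tool coordinates, whose origin is the TCP and whose axes are the flange's). Camera axes: x right, y down, z forward; pixel columns grow to the right and rows downward; lengths in m; the calibration is good to about 2 mm. The wrist camera is an equidistant fisheye: a pixel r from the principal point sees the ray r / f radians off the axis. A picture is of the moment at which its call begins: read the wrist's pose just before it. calibration takes no time and is no camera call.
- arm.finish_job(): hands the job in; it is judged then, once.
The state is a dict: "clock": time; "joint_pos": joint angles; "joint_velocities": joint speeds; "effort": joint torques, N m; "ee_pos": TCP position; "tool_rot": TCP orientation; "force": force on the tool from outside, world axes, zero at the start; "ft_torque": the same for the moment, N m; "width": opening from 0.0 (shut) to 1.0 (fully open); "finger_force": force on a finger pad.
Only numpy, scipy, OpenCV 4.12 (cv2) and the standard library are available. Lean on these libraries where they do the work, as an engineer would, in place of code of your own. Each camera call takes 0.05 s, during which the arm holds its last target. There are 200 camera calls.

## Working session

There is one attempt and no reset: what is moved stays moved. The work goes in short steps, Python scripts to look and compute and a tool call to move; the robot and the scene stay as the last step left them, time stands still between calls to the robot, and variables do not carry over. Pictures are saved under pics/ and viewed, at most 10 in all, crops included, and the job is handed in when it is done.

Besides the shell and the picture viewer there is one more tool, called after ">>>" as a command line: name --argument value ..., lists and objects as JSON in quotes. drive_tool: Moves the arm, as the interface text tells. Shifts and turns lie within -1 to 1; 1 stands for 50 cm of shift or pi rad of turn. Its arguments: {"type":"object","properties":{"deltas":{"type":"array","items":{"type":"object","properties":{"tx":{"type":"number"},"ty":{"type":"number"},"tz":{"type":"number"},"wx":{"type":"number"},"wy":{"type":"number"},"wz":{"type":"number"},"jaw":{"type":"number"}}}},"force":{"type":"number"}},"required":["deltas"]}

```bash
mkdir -p pics
python3 - <<'E'
from rig import arm
import cv2, numpy as np
np.set_printoptions(precision=4,suppress=True)
s=arm.get_state(); print({k:np.round(v,3) for k,v in s.items()})
for n in ("scene","top"):
    cv2.imwrite(f"pics/{n}0.png",arm.snapshot(n)[:,:,::-1]); print(n,arm.calibration(n))
print(arm.calibration("wrist"))
E
```

```text
{'clock': np.float64(0.0), 'joint_pos': array([ 1.244,  0.469, -0.049,  1.534,  0.024,  1.141, -0.082]), 'joint_velocities': array([-0.001,  0.   , -0.   , -0.001, -0.   , -0.   ,  0.001]), 'effort': array([  0.   , -51.03 ,  -0.046, -23.771,   0.011,   0.007,  -0.   ]), 'ee_pos': array([ 0.198, -0.645,  0.23 ]), 'tool_rot': array([-3.105, -0.466,  0.001]), 'force': array([-0.804,  0.465, -0.411]), 'ft_torque': array([-0.046, -0.027,  0.022]), 'finger_force': np.float64(0.0), 'width': np.float64(1.0)}
scene {'mtx': array([[388.1908,   0.    , 318.288 ],
       [  0.    , 388.1908, 194.5579],
       [  0.    ,   0.    ,   1.    ]]), 'R': array([[-0.435 ,  0.9004, -0.0064],
       [ 0.6561,  0.3121, -0.6871],
       [-0.6167, -0.303 , -0.7265]]), 't': array([ 0.2848, -0.2934,  1.7812])}
top {'mtx': array([[440.6045,   0.    , 320.5361],
       [  0.    , 440.6045, 195.3696],
       [  0.    ,   0.    ,   1.    ]]), 'R': array([[-0.0119, -0.9999, -0.0098],
       [-0.9882,  0.0133, -0.1528],
       [ 0.1529,  0.0079, -0.9882]]), 't': array([-0.0103,  0.5763,  1.5383])}
{'mtx': array([[309.7069,   0.    , 317.0582],
       [  0.    , 309.7069, 204.1745],
       [  0.    ,   0.    ,   1.    ]]), 'tool_from_camera': array([[-0.0006, -0.9566, -0.2914,  0.0732],
       [ 1.    , -0.0008,  0.0005,  0.0006],
       [-0.0007, -0.2914,  0.9566, -0.1426],
       [ 0.    ,  0.    ,  0.    ,  1.    ]])}
```

View pics/scene0.png

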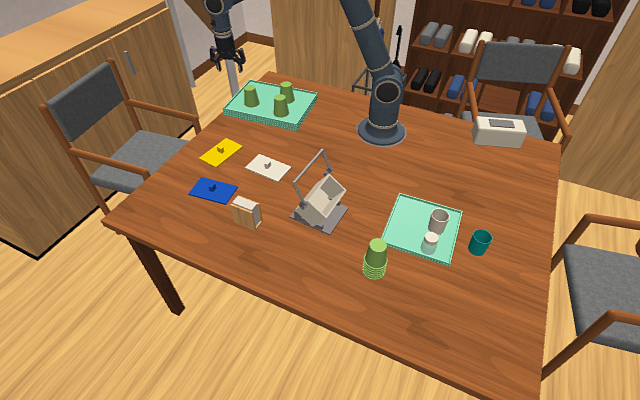

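View pics/top0.png

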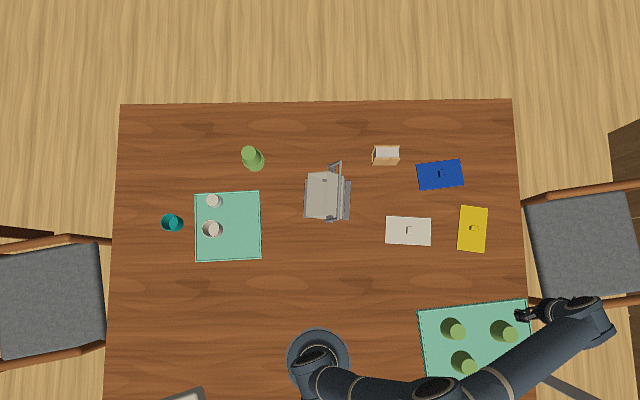

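Run:
```python
import cv2, numpy as np
t=cv2.imread("pics/top0.png"); s=cv2.imread("pics/scene0.png")
c=lambda im,u,v,w: cv2.resize(im[v:v+75,u:u+w],None,fx=4,fy=4,interpolation=cv2.INTER_CUBIC)
m=np.vstack([np.hstack([c(t,292,152,75),c(t,195,185,70),c(t,380,195,55)]),np.hstack([c(s,283,148,75),c(s,405,195,70),c(s,241,130,55)])])
cv2.imwrite("pics/mont.png",m)
```

```text
(no output)
```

View pics/mont.png

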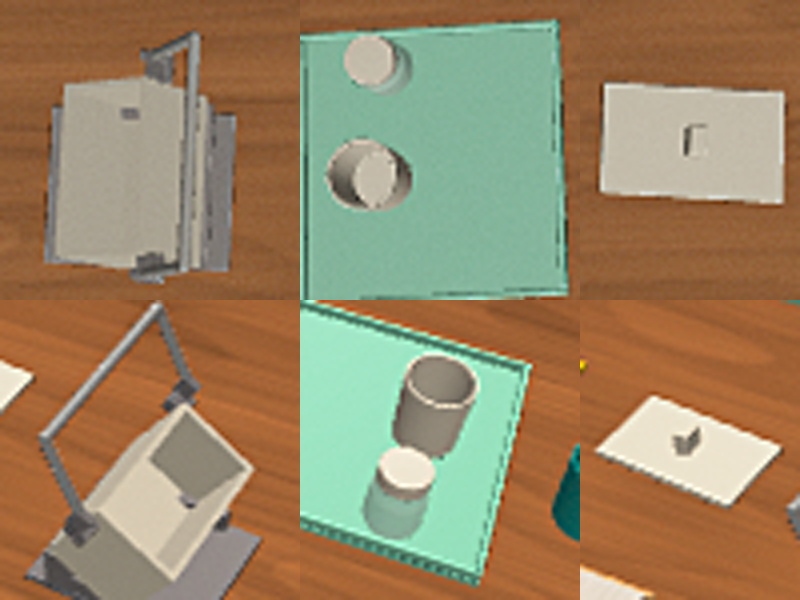

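```bash
cat > h.py <<'E'
from rig import arm
import cv2, numpy as np, sys
from scipy.optimize import least_squares
from scipy.spatial.transform import Rotation as Ro
np.set_printoptions(precision=4,suppress=True,linewidth=150)
CAL={n:arm.calibration(n) for n in("scene","top","wrist")}
def proj(n,X,pose=None):
    """World points -> pixels; pose=(pos,rotvec) of the tool for 'wrist'."""
    c=CAL[n]; K=c["mtx"]; X=np.atleast_2d(X)
    if n!="wrist":
        p=X@c["R"].T+c["t"]; return p[:,:2]/p[:,2:]*K[0,0]+K[:2,2]
    T=c["tool_from_camera"]; P=Ro.from_rotvec(pose[1]).inv().apply(X-pose[0])
    p=(P-T[:3,3])@T[:3,:3]; r=np.linalg.norm(p[:,:2],axis=1)
    return p[:,:2]/np.maximum(r,1e-9)[:,None]*np.arctan2(r,p[:,2])[:,None]*K[0,0]+K[:2,2]
def binR(yaw):  # yaw of bin y axis from world x
    s,c=np.sin(np.radians(35)),np.cos(np.radians(35))
    return Ro.from_euler('z',yaw)*Ro.from_matrix(np.array([[0,-c,s],[1,0,0],[0,s,c]]).T)
def Rtool(approach,closing):
    z=np.array(approach,float);z/=np.linalg.norm(z);y=np.array(closing,float);y-=z*(y@z);y/=np.linalg.norm(y)
    return Ro.from_matrix(np.c_[np.cross(y,z),y,z])
def plan(pos,R,frm=None,flip=True):
    """Rows (tool axes, scaled units) to go from current/frm pose to pos,R in a straight line."""
    s=arm.get_state(); p0,R0=frm or (s["ee_pos"],Ro.from_rotvec(s["tool_rot"]))
    if flip: R=min((R,R*Ro.from_euler('z',np.pi)),key=lambda q:(R0.inv()*q).magnitude())
    w=(R0.inv()*R).as_rotvec(); d=np.array(pos)-p0
    n=int(np.ceil(max(np.linalg.norm(d)/.05,np.linalg.norm(w)/.149,1)))
    print("rows",n,"turn/row",w/n/np.pi,"start-frame shift",R0.inv().apply(d)/.5)
    for i in range(n): print(i,(R0*Ro.from_rotvec(w*i/n)).inv().apply(d/n)/.5)
    return np.array(pos),R
def snap(name):
    s=arm.get_state(); im=arm.snapshot("wrist"); cv2.imwrite(f"pics/{name}.png",im[:,:,::-1])
    np.save(f"pics/{name}.npy",np.r_[s["ee_pos"],s["tool_rot"]]); print(s["clock"],s["ee_pos"],s["tool_rot"],s["width"])
E
cat > est.py <<'E'
from h import *
def q(org,off,pts): return [( (x-off[0]+.5)/4-.5+org[0],(y-off[1]+.5)/4-.5+org[1]) for x,y in pts]
fit=lambda f,x0: least_squares(f,x0,loss='soft_l1')
def rep(n,r): print(n,r.x,"rms px",np.sqrt(np.mean(r.fun**2)))
# cup rim centre, jar top
cs=q((405,195),(300,300),[(441,381),(407,468)]); ct=q((195,185),(300,0),[(364,176),(371,60)])
for n,z,i in(("cup",.080,0),("jar",.076,1)):
    rep(n,fit(lambda x:np.r_[proj("scene",[x[0],x[1],z])[0]-cs[i],proj("top",[x[0],x[1],z])[0]-ct[i]],[.45,.3]))
lt=q((380,195),(580,0),[(604,83),(784,92),(782,203),(600,192)])
ls=q((241,130),(580,300),[(652,395),(781,449),(729,507),(597,450)])
L=lambda x:np.c_[np.array([[50,82],[50,-82],[-50,-82],[-50,82]])/1e3@np.array([[np.cos(x[2]),np.sin(x[2])],[-np.sin(x[2]),np.cos(x[2])]])+x[:2],np.full(4,.018)]
f=lambda x:np.r_[(proj("top",L(x))-lt).ravel(),(proj("scene",L(x))-np.roll(ls,k,0)).ravel()]
for k in range(4):
    r=fit(f,[.45,-.3,0]); 
    if r.cost<100: rep(f"lid k{k}",r)
# bin: rim outer corners, bar ends. x=[mouth xyz,yaw,bail angle]
C=np.array([[44,-76,0],[-44,-76,0],[-44,76,0],[44,76,0]])/1e3
def bar(x,ys=(-.093,.093)):
    B=binR(x[3]); h=x[:3]+B.apply([.05,0,0]); return h+B.apply(Ro.from_euler('y',x[4]).apply([[-.083,y,.013] for y in ys]))
bs=q((283,148),(0,300),[(185,403),(252,466),(172,580),(92,512),(158,308),(43,438)])
bt=q((292,152),(0,0),[(50,262),(65,85),(188,270),(195,37)])
f=lambda x:np.r_[(proj("scene",np.r_[x[:3]+binR(x[3]).apply(C),bar(x)])-bs).ravel(),(proj("top",np.r_[x[:3]+binR(x[3]).apply(C[1:3]),bar(x)])-bt).ravel()]
r=fit(f,[.5,0,.12,0,2.4]); rep("bin",r); print(r.fun.reshape(-1,2))
E
python3 est.py
```

```text
cup [0.4597 0.3674] rms px 0.3843232095573113
jar [0.5616 0.3649] rms px 0.31602225964089287
lid k2 [ 0.4492 -0.3293 -0.071 ] rms px 0.3019982189612102
bin [ 0.5707 -0.0055  0.1144 -0.0646  2.4255] rms px 0.5798965395176315
[[-0.3143 -0.5478]
 [ 0.3461  0.5872]
 [ 0.0685  0.3671]
 [ 1.2542 -0.4355]
 [-0.4298 -0.2472]
 [-0.0225  0.1525]
 [ 1.281  -1.0104]
 [ 0.0327  0.2749]
 [-0.7182 -0.2938]
 [ 0.2243  0.5471]]
```

Run:
```python
from h import *
a=plan([.449,-.329,.2],Rtool([0,0,-1],[np.sin(-.071),-np.cos(-.071),0]))
```

```text
rows 9 turn/row [-0.0001  0.      0.013 ] start-frame shift [ 0.6654 -0.4562  0.0615]
0 [ 0.0739 -0.0507  0.0068]
1 [ 0.0718 -0.0537  0.0068]
2 [ 0.0695 -0.0566  0.0068]
3 [ 0.0672 -0.0594  0.0068]
4 [ 0.0647 -0.0621  0.0068]
5 [ 0.0621 -0.0647  0.0068]
6 [ 0.0594 -0.0672  0.0068]
7 [ 0.0566 -0.0696  0.0068]
8 [ 0.0537 -0.0718  0.0068]
```

>>> drive_tool --deltas '[{"tx": 0.074,"ty": -0.051,"tz": 0.007,"wz": 0.013,"jaw": -1},{"tx": 0.072,"ty": -0.054,"tz": 0.007,"wz": 0.013,"jaw": -1},{"tx": 0.07,"ty": -0.057,"tz": 0.007,"wz": 0.013,"jaw": -1},{"tx": 0.067,"ty": -0.059,"tz": 0.007,"wz": 0.013,"jaw": -1},{"tx": 0.065,"ty": -0.062,"tz": 0.007,"wz": 0.013,"jaw": -1},{"tx": 0.062,"ty": -0.065,"tz": 0.007,"wz": 0.013,"jaw": -1},{"tx": 0.059,"ty": -0.067,"tz": 0.007,"wz": 0.013,"jaw": -1},{"tx": 0.057,"ty": -0.07,"tz": 0.007,"wz": 0.013,"jaw": -1}]'

```text
validation failed for argument at $.de...
```

>>> drive_tool --deltas '[{"tx": 0.054,"ty": -0.072,"tz": 0.007,"wz": 0.013,"jaw": -1},{"jaw": -1},{"jaw": -1}]'

```text
validation failed for argument at $.de...
```

Run:
```python
from h import *
snap("w_lid")
im=cv2.imread("pics/w_lid.png"); hsv=cv2.cvtColor(im,cv2.COLOR_BGR2HSV)
m=((hsv[...,1]<60)&(hsv[...,2]>140)).astype(np.uint8)
m=cv2.morphologyEx(m,cv2.MORPH_CLOSE,np.ones((5,5)))
cs=sorted(cv2.findContours(m,cv2.RETR_EXTERNAL,cv2.CHAIN_APPROX_NONE)[0],key=cv2.contourArea)[::-1][:3]
for c in cs:
    print(cv2.contourArea(c),cv2.approxPolyDP(c,8,True)[:,0].tolist()[:10]); cv2.drawContours(im,[c],-1,(0,0,255),1)
cv2.imwrite("pics/w_lid_c.png",im)
```

```text
0.1 [ 0.1979 -0.6448  0.2304] [-3.1051 -0.4659  0.0005] 1.0001165162967467
47.0 [[445, 295], [435, 303]]
46.5 [[189, 295], [199, 303]]
32.5 [[57, 319], [56, 328]]
```

View pics/w_lid_c.png

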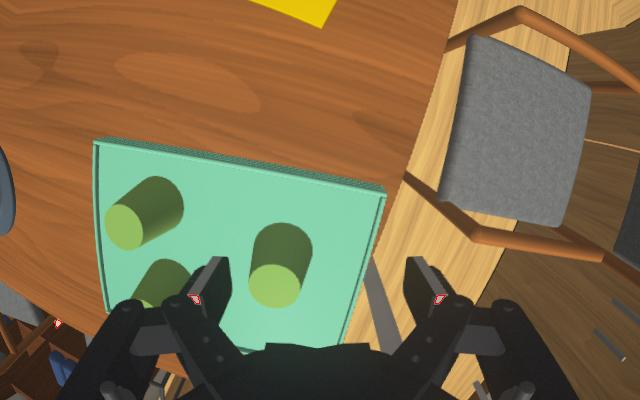

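The picture is from the start pose because both moves were refused. It shows the far tray and green cups at about (200,250). The rows probably need every key, so I'll try one full row.

>>> drive_tool --deltas '[{"tx": 0.074,"ty": -0.051,"tz": 0.007,"wx": 0,"wy": 0,"wz": 0.013,"jaw": -1}]'

```text
clock: 0.25
ee_pos: [0.22, -0.6142, 0.2273]
tool_rot: [3.115, 0.384, -0.006]
force: [0.5, -0.1, 0.0]
width: 1.001
finger_force: 0.0
```

>>> drive_tool --deltas '[{"tx": 0.072,"ty": -0.054,"tz": 0.007,"wx": 0,"wy": 0,"wz": 0.013,"jaw": -1},{"tx": 0.07,"ty": -0.057,"tz": 0.007,"wx": 0,"wy": 0,"wz": 0.013,"jaw": -1},{"tx": 0.067,"ty": -0.059,"tz": 0.007,"wx": 0,"wy": 0,"wz": 0.013,"jaw": -1},{"tx": 0.065,"ty": -0.062,"tz": 0.007,"wx": 0,"wy": 0,"wz": 0.013,"jaw": -1},{"tx": 0.062,"ty": -0.065,"tz": 0.007,"wx": 0,"wy": 0,"wz": 0.013,"jaw": -1},{"tx": 0.059,"ty": -0.067,"tz": 0.007,"wx": 0,"wy": 0,"wz": 0.013,"jaw": -1},{"tx": 0.057,"ty": -0.07,"tz": 0.007,"wx": 0,"wy": 0,"wz": 0.013,"jaw": -1}]'

```text
clock: 0.95
ee_pos: [0.4222, -0.3623, 0.2031]
tool_rot: [3.141, -0.049, -0.0]
force: [-0.4, -0.2, 0.2]
width: 1.0
finger_force: 0.0
```

>>> drive_tool --deltas '[{"tx": 0.054,"ty": -0.072,"tz": 0.007,"wx": 0,"wy": 0,"wz": 0.013,"jaw": -1},{"tx": 0,"ty": 0,"tz": 0,"wx": 0,"wy": 0,"wz": 0,"jaw": -1},{"tx": 0,"ty": 0,"tz": 0,"wx": 0,"wy": 0,"wz": 0,"jaw": -1}]'

```text
clock: 1.25
ee_pos: [0.4501, -0.3275, 0.1996]
tool_rot: [-3.14, 0.104, 0.001]
force: [-0.5, -0.9, 1.2]
width: 0.995
finger_force: 0.0
```

Run:
```python
from h import *
snap("w_lid")
im=cv2.imread("pics/w_lid.png"); hsv=cv2.cvtColor(im,cv2.COLOR_BGR2HSV)
m=((hsv[...,1]<60)&(hsv[...,2]>140)).astype(np.uint8)
m=cv2.morphologyEx(m,cv2.MORPH_CLOSE,np.ones((5,5)))
cs=sorted(cv2.findContours(m,cv2.RETR_EXTERNAL,cv2.CHAIN_APPROX_NONE)[0],key=cv2.contourArea)[::-1][:3]
for c in cs:
    print(cv2.contourArea(c),cv2.approxPolyDP(c,8,True)[:,0].tolist()[:10]); cv2.drawContours(im,[c],-1,(0,0,255),1)
cv2.imwrite("pics/w_lid_c.png",im)
```

```text
1.25 [ 0.4501 -0.3275  0.1996] [-3.1397  0.1042  0.0008] 0.9949910341590192
12893.0 [[244, 138], [249, 224], [390, 224], [395, 138]]
12460.5 [[94, 37], [13, 42], [22, 191], [110, 166]]
1135.0 [[128, 56], [134, 160], [143, 159], [138, 61]]
```

View pics/w_lid_c.png

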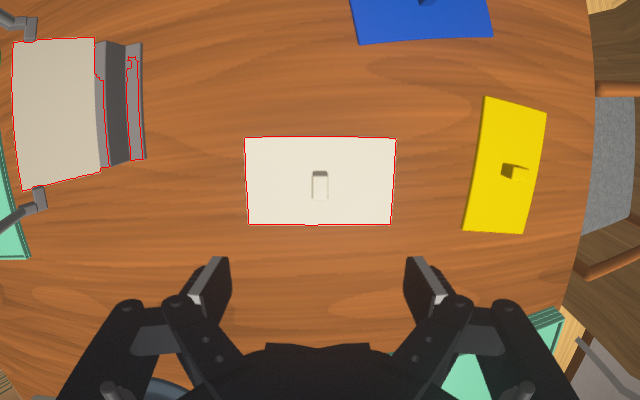

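Run:
```python
from h import *
d=np.load("pics/w_lid.npy"); w=(d[:3],d[3:])
pts=np.array([[244,138],[396,138],[391,224.5],[249,224.5]],float)
L=lambda x:np.c_[np.array([[50,82],[50,-82],[-50,-82],[-50,82]])/1e3@np.array([[np.cos(x[2]),np.sin(x[2])],[-np.sin(x[2]),np.cos(x[2])]])+x[:2],np.full(4,.018)]
r=least_squares(lambda x:(proj("wrist",L(x),w)-pts).ravel(),[.45,-.33,0]); print(r.x,r.fun.reshape(-1,2))
plan([.571,.03,.32],Rtool([0,0,-1],[np.sin(1.506),-np.cos(1.506),0]),flip=False)
```

```text
[ 0.4491 -0.3319 -0.066 ] [[-1.0969 -0.8796]
 [ 1.2028 -0.8161]
 [ 0.8446  0.9832]
 [-0.9395  1.1849]]
rows 11 turn/row [-0.      0.     -0.0456] start-frame shift [ 0.1931 -0.7331 -0.2412]
0 [ 0.0176 -0.0666 -0.0219]
1 [ 0.0269 -0.0635 -0.0219]
2 [ 0.0357 -0.059  -0.0219]
3 [ 0.0437 -0.0533 -0.0219]
4 [ 0.0509 -0.0465 -0.0219]
5 [ 0.057  -0.0387 -0.0219]
6 [ 0.062  -0.0302 -0.0219]
7 [ 0.0656 -0.0211 -0.0219]
8 [ 0.068  -0.0115 -0.0219]
9 [ 0.0689 -0.0017 -0.0219]
10 [ 0.0684  0.0082 -0.0219]
```

>>> drive_tool --deltas '[{"tx": 0.018,"ty": -0.067,"tz": -0.022,"wx": 0,"wy": 0,"wz": -0.046,"jaw": -1},{"tx": 0.027,"ty": -0.064,"tz": -0.022,"wx": 0,"wy": 0,"wz": -0.046,"jaw": -1},{"tx": 0.036,"ty": -0.059,"tz": -0.022,"wx": 0,"wy": 0,"wz": -0.046,"jaw": -1},{"tx": 0.044,"ty": -0.053,"tz": -0.022,"wx": 0,"wy": 0,"wz": -0.046,"jaw": -1},{"tx": 0.051,"ty": -0.046,"tz": -0.022,"wx": 0,"wy": 0,"wz": -0.046,"jaw": -1},{"tx": 0.057,"ty": -0.039,"tz": -0.022,"wx": 0,"wy": 0,"wz": -0.046,"jaw": -1},{"tx": 0.062,"ty": -0.03,"tz": -0.022,"wx": 0,"wy": 0,"wz": -0.046,"jaw": -1},{"tx": 0.066,"ty": -0.021,"tz": -0.022,"wx": 0,"wy": 0,"wz": -0.046,"jaw": -1}]'

```text
clock: 2.1
ee_pos: [0.5378, -0.0681, 0.2883]
tool_rot: [2.687, 1.626, -0.001]
force: [-0.2, -1.1, -0.7]
width: 0.999
finger_force: 0.0
```

>>> drive_tool --deltas '[{"tx": 0.068,"ty": -0.012,"tz": -0.022,"wx": 0,"wy": 0,"wz": -0.045,"jaw": -1},{"tx": 0.069,"ty": -0.002,"tz": -0.022,"wx": 0,"wy": 0,"wz": -0.045,"jaw": -1},{"tx": 0.068,"ty": 0.008,"tz": -0.022,"wx": 0,"wy": 0,"wz": -0.045,"jaw": -1},{"tx": 0,"ty": 0,"tz": 0,"wx": 0,"wy": 0,"wz": 0,"jaw": -1},{"tx": 0,"ty": 0,"tz": 0,"wx": 0,"wy": 0,"wz": 0,"jaw": -1}]'

```text
clock: 2.6
ee_pos: [0.57, 0.0298, 0.3207]
tool_rot: [2.29, 2.15, -0.001]
force: [-0.7, -0.7, -1.0]
width: 1.002
finger_force: 0.0
```

Run:
```python
from h import *
snap("w_bin")
im=cv2.imread("pics/w_bin.png")
d=np.load("pics/w_bin.npy"); B=binR(-.0646); m=np.array([.5707,-.0055,.1144])
p=proj("wrist",m+B.apply(np.array([[44,-76,0],[-44,-76,0],[-44,76,0],[44,76,0]])/1e3),(d[:3],d[3:])); print(p)
u0,v0=np.maximum(p.min(0).astype(int)-50,0); im2=im[v0:v0+240,u0:u0+320]; print(u0,v0)
cv2.imwrite("pics/w_bin_c.png",cv2.resize(im2,None,fx=2.5,fy=2.5,interpolation=cv2.INTER_CUBIC))
```

```text
2.6 [0.57   0.0298 0.3207] [ 2.2898  2.1501 -0.0011] 1.0024495969546394
[[254.4836 241.738 ]
 [258.7849 171.7622]
 [380.9469 171.9395]
 [385.6113 241.6929]]
204 121
```

View pics/w_bin_c.png

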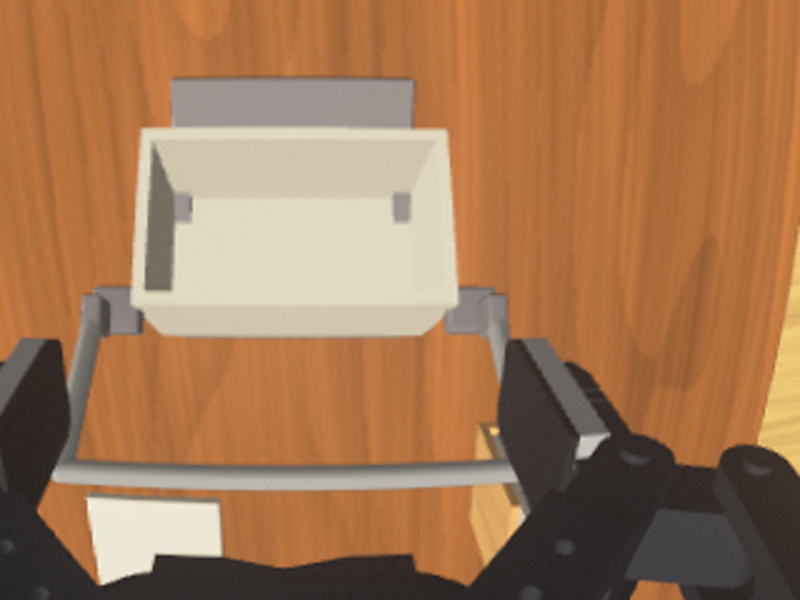

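The view shows an empty bin. Its rim corners in the crop are (142,130), (446,130), (458,303) and (132,305). The bail bar is at about row 478, and two small grey blocks sit in the low floor corners, away from the middle.

```bash
cat >> est.py <<'E'
d=np.load("pics/w_bin.npy"); w=(d[:3],d[3:])
pw=np.array([(204+(x+.5)/2.5-.5,121+(y+.5)/2.5-.5) for x,y in[(132,304),(142,130),(446,130),(458,303)]])
vb=121+478.5/2.5-.5
g=lambda x:np.r_[(proj("wrist",x[:3]+binR(x[3]).apply(C),w)-pw).ravel(),proj("wrist",bar(x,(0,)),w)[0,1]-vb]
r1=least_squares(g,r.x); print("wrist only",r1.x,r1.fun)
r2=fit(lambda x:np.r_[g(x),f(x)],r.x); rep("bin all",r2); print(r2.fun[:9])
E
python3 est.py
python3 - <<'E'
from h import *
plan([.46,.367,.2],Rtool([0,0,-1],[np.sin(2.3),-np.cos(2.3),0]),flip=False)
E
```

```text
cup [0.4597 0.3674] rms px 0.3843232095573113
jar [0.5616 0.3649] rms px 0.31602225964089287
lid k2 [ 0.4492 -0.3293 -0.071 ] rms px 0.3019982189612102
bin [ 0.5707 -0.0055  0.1144 -0.0646  2.4255] rms px 0.5798965395176315
[[-0.3143 -0.5478]
 [ 0.3461  0.5872]
 [ 0.0685  0.3671]
 [ 1.2542 -0.4355]
 [-0.4298 -0.2472]
 [-0.0225  0.1525]
 [ 1.281  -1.0104]
 [ 0.0327  0.2749]
 [-0.7182 -0.2938]
 [ 0.2243  0.5471]]
wrist only [ 0.5725 -0.007   0.1126 -0.0625  2.4338] [ 0.0314  0.0356  0.0363 -0.0437 -0.0449 -0.0815 -0.0226  0.0816  0.    ]
bin all [ 0.5722 -0.0063  0.1146 -0.0636  2.4166] rms px 0.5782363263647822
[-0.6596  0.0954 -0.5221 -0.3504  0.0343 -0.2632  0.0238  0.2805 -0.1154]
rows 8 turn/row [-0.0001  0.     -0.0316] start-frame shift [ 0.6613 -0.2624  0.2397]
0 [ 0.0827 -0.0328  0.03  ]
1 [ 0.0855 -0.0245  0.03  ]
2 [ 0.0875 -0.0159  0.03  ]
3 [ 0.0886 -0.0071  0.03  ]
4 [0.0889 0.0017 0.03  ]
5 [0.0883 0.0105 0.03  ]
6 [0.0868 0.0192 0.03  ]
7 [0.0845 0.0277 0.03  ]
```

>>> drive_tool --deltas '[{"tx": 0.083,"ty": -0.033,"tz": 0.03,"wx": 0,"wy": 0,"wz": -0.032,"jaw": -1},{"tx": 0.086,"ty": -0.025,"tz": 0.03,"wx": 0,"wy": 0,"wz": -0.032,"jaw": -1},{"tx": 0.088,"ty": -0.016,"tz": 0.03,"wx": 0,"wy": 0,"wz": -0.032,"jaw": -1},{"tx": 0.089,"ty": -0.007,"tz": 0.03,"wx": 0,"wy": 0,"wz": -0.032,"jaw": -1},{"tx": 0.089,"ty": 0.002,"tz": 0.03,"wx": 0,"wy": 0,"wz": -0.032,"jaw": -1},{"tx": 0.088,"ty": 0.011,"tz": 0.03,"wx": 0,"wy": 0,"wz": -0.032,"jaw": -1},{"tx": 0.087,"ty": 0.019,"tz": 0.03,"wx": 0,"wy": 0,"wz": -0.031,"jaw": -1},{"tx": 0.085,"ty": 0.028,"tz": 0.03,"wx": 0,"wy": 0,"wz": -0.031,"jaw": -1}]'

```text
clock: 3.45
ee_pos: [0.4583, 0.3685, 0.1995]
tool_rot: [1.273, 2.871, -0.003]
force: [0.8, -0.0, -0.2]
width: 1.0
finger_force: 0.0
```

>>> drive_tool --deltas '[{"tx": 0,"ty": 0,"tz": 0,"wx": 0,"wy": 0,"wz": 0,"jaw": -1},{"tx": 0,"ty": 0,"tz": 0,"wx": 0,"wy": 0,"wz": 0,"jaw": -1}]'

```text
clock: 3.65
ee_pos: [0.4576, 0.3685, 0.1997]
tool_rot: [-1.274, -2.872, 0.004]
force: [1.0, -1.5, -0.2]
width: 1.003
finger_force: 0.0
```

Run:
```python
from h import *
snap("w_cup")
im=cv2.imread("pics/w_cup.png"); d=np.load("pics/w_cup.npy"); w=(d[:3],d[3:])
a=np.linspace(0,2*np.pi,60)
for c,r,z in((( .4597,.3674),.031,.08),((.5616,.3649),.025,.076)):
    p=proj("wrist",np.c_[c[0]+r*np.cos(a),c[1]+r*np.sin(a),0*a+z],w); print(p.mean(0))
    for u,v in p: im[int(round(v)),int(round(u))]=(0,0,255)
cv2.imwrite("pics/w_cup_c.png",cv2.resize(im[80:320,170:490],None,fx=2.5,fy=2.5,interpolation=cv2.INTER_NEAREST))
```

```text
3.65 [0.4576 0.3685 0.1997] [-1.2738 -2.8718  0.0041] 1.0026108521506345
[320.1998 199.9023]
[393.7657 266.5485]
```

View pics/w_cup_c.png

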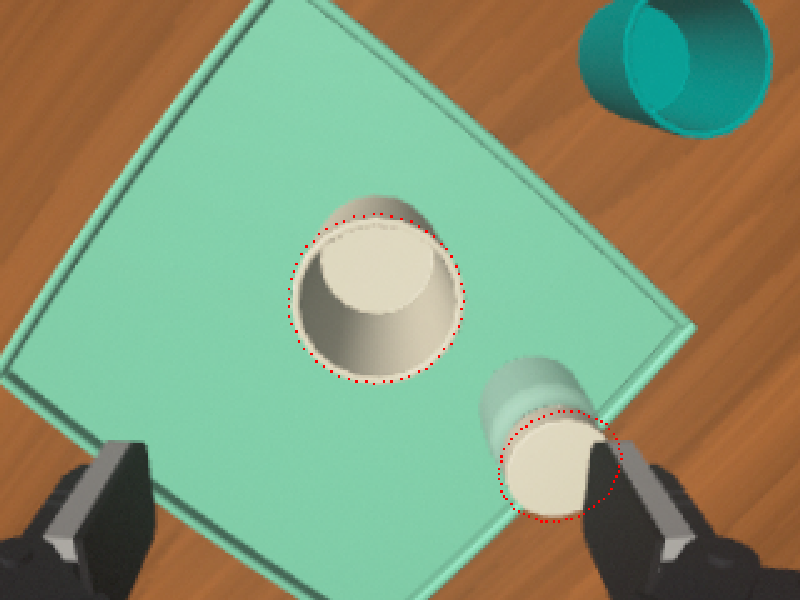

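White beaker is at crop (378,300), matching my estimate to about 1 mm. The jar is at (560,465) and the turquoise look-alike at (690,60). Descending on the beaker.

>>> drive_tool --deltas '[{"tx": -0.005,"ty": 0.001,"tz": 0.08,"wx": 0,"wy": 0,"wz": 0,"jaw": -1},{"tx": 0,"ty": 0,"tz": 0.08,"wx": 0,"wy": 0,"wz": 0,"jaw": -1},{"tx": 0,"ty": 0,"tz": 0.08,"wx": 0,"wy": 0,"wz": 0,"jaw": -1},{"tx": 0,"ty": 0,"tz": 0.083,"wx": 0,"wy": 0,"wz": 0,"jaw": -1},{"tx": 0,"ty": 0,"tz": 0,"wx": 0,"wy": 0,"wz": 0,"jaw": -1},{"tx": 0,"ty": 0,"tz": 0,"wx": 0,"wy": 0,"wz": 0,"jaw": 0},{"tx": 0,"ty": 0,"tz": 0,"wx": 0,"wy": 0,"wz": 0,"jaw": 1},{"tx": 0,"ty": 0,"tz": 0,"wx": 0,"wy": 0,"wz": 0,"jaw": 1}]' --force 25

```text
clock: 4.5
ee_pos: [0.4611, 0.3694, 0.042]
tool_rot: [1.272, 2.87, 0.006]
force: [0.8, -1.5, 4.7]
width: 0.701
finger_force: 27.3
```

>>> drive_tool --deltas '[{"tx": 0,"ty": 0,"tz": 0,"wx": 0,"wy": 0,"wz": 0,"jaw": 1},{"tx": 0,"ty": 0,"tz": 0,"wx": 0,"wy": 0,"wz": 0,"jaw": 1}]'

```text
clock: 4.7
ee_pos: [0.4611, 0.3694, 0.042]
tool_rot: [1.271, 2.869, 0.006]
force: [1.5, -1.8, 7.0]
width: 0.699
finger_force: 27.5
```

```bash
cat >> h.py <<'E'
M=np.array([.5723,-.0065,.1138]); B=binR(-.063)
def bpose(x,y,z): return M+B.apply(np.array([x,y,z-96])/1e3)   # bin mm -> world
RB=Rtool(B.apply([0,0,-1]),B.apply([0,1,0]))
E
python3 - <<'E'
from h import *
s=arm.get_state(); R0=Ro.from_rotvec(s["tool_rot"])
f=(s["ee_pos"]+[0,0,.18],R0)
print(RB.as_matrix()); a=plan(bpose(0,0,190),RB,f,flip=False)
E
```

```text
[[ 0.0516  0.998  -0.0361]
 [ 0.8175 -0.063  -0.5724]
 [-0.5736  0.     -0.8192]]
rows 7 turn/row [ 0.0113 -0.0263  0.0351] start-frame shift [-0.6309 -0.2634  0.0621]
0 [-0.0901 -0.0376  0.0089]
1 [-0.0926 -0.0271  0.0176]
2 [-0.0932 -0.016   0.026 ]
3 [-0.0919 -0.0047  0.0341]
4 [-0.0886  0.0066  0.0415]
5 [-0.0836  0.0177  0.0482]
6 [-0.0768  0.0284  0.054 ]
```

>>> drive_tool --deltas '[{"tx": 0,"ty": 0,"tz": -0.05,"wx": 0,"wy": 0,"wz": 0,"jaw": 1},{"tx": 0,"ty": 0,"tz": -0.1,"wx": 0,"wy": 0,"wz": 0,"jaw": 1},{"tx": 0,"ty": 0,"tz": -0.1,"wx": 0,"wy": 0,"wz": 0,"jaw": 1},{"tx": 0,"ty": 0,"tz": -0.1,"wx": 0,"wy": 0,"wz": 0,"jaw": 1},{"tx": -0.09,"ty": -0.038,"tz": 0,"wx": 0.011,"wy": -0.026,"wz": 0.035,"jaw": 1},{"tx": -0.093,"ty": -0.027,"tz": 0.018,"wx": 0.011,"wy": -0.026,"wz": 0.035,"jaw": 1},{"tx": -0.093,"ty": -0.016,"tz": 0.026,"wx": 0.011,"wy": -0.026,"wz": 0.035,"jaw": 1},{"tx": -0.092,"ty": -0.005,"tz": 0.034,"wx": 0.011,"wy": -0.026,"wz": 0.035,"jaw": 1}]'

```text
clock: 5.5
ee_pos: [0.5251, 0.1831, 0.2022]
tool_rot: [1.718, 2.303, -0.372]
force: [0.5, 0.8, -1.0]
width: 0.699
finger_force: 27.6
```

>>> drive_tool --deltas '[{"tx": -0.089,"ty": 0.007,"tz": 0.042,"wx": 0.011,"wy": -0.026,"wz": 0.035,"jaw": 1},{"tx": -0.084,"ty": 0.018,"tz": 0.048,"wx": 0.011,"wy": -0.026,"wz": 0.035,"jaw": 1},{"tx": -0.077,"ty": 0.028,"tz": 0.054,"wx": 0.011,"wy": -0.026,"wz": 0.035,"jaw": 1},{"tx": 0,"ty": 0,"tz": 0,"wx": 0,"wy": 0,"wz": 0,"jaw": 1},{"tx": 0,"ty": 0,"tz": 0,"wx": 0,"wy": 0,"wz": 0,"jaw": 1}]'

```text
clock: 6.0
ee_pos: [0.5745, 0.0458, 0.1865]
tool_rot: [1.938, 1.828, -0.606]
force: [-0.5, 0.8, -0.7]
width: 0.698
finger_force: 27.6
```

Run:
```python
from h import *
s=arm.get_state(); print(s["clock"],s["ee_pos"],s["width"],s["joint_pos"]); print("bin mm",B.inv().apply(s["ee_pos"]-M)*1e3+[0,0,96])
plan(bpose(0,0,190),RB,flip=False)
plan(bpose(0,0,44),RB,(bpose(0,0,190),RB),flip=False)
snap("w_incup"); cv2.imwrite("pics/s1.png",cv2.resize(arm.snapshot("scene")[100:260,240:440,::-1],None,fx=3,fy=3,interpolation=cv2.INTER_CUBIC))
```

```text
6.0 [0.5745 0.0458 0.1865] 0.6980864711893685 [-0.1473  0.5156 -0.3829  1.7399  0.6972  1.3663 -0.8808]
bin mm [ -1.1521  -1.0559 185.5541]
rows 1 turn/row [ 0.0003 -0.0022  0.0014] start-frame shift [-0.0023  0.0021 -0.0089]
0 [-0.0023  0.0021 -0.0089]
rows 3 turn/row [0. 0. 0.] start-frame shift [-0.    -0.     0.292]
0 [ 0.     -0.      0.0973]
1 [ 0.     -0.      0.0973]
2 [ 0.     -0.      0.0973]
6.0 [0.5745 0.0458 0.1865] [ 1.9377  1.8281 -0.6056] 0.6980864711893685
```

View pics/s1.png

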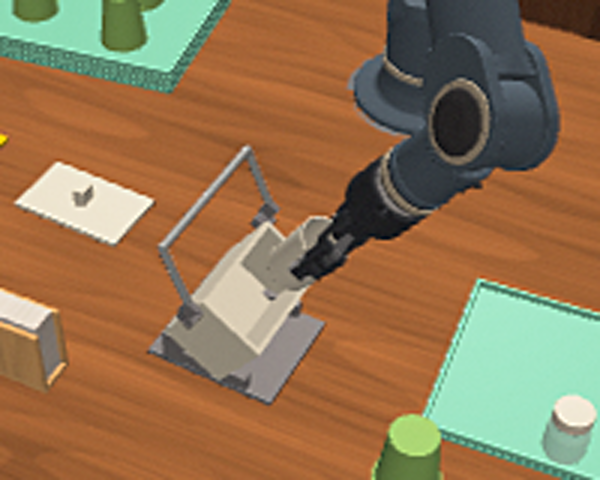

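>>> drive_tool --deltas '[{"tx": -0.002,"ty": 0.002,"tz": 0.06,"wx": 0,"wy": -0.002,"wz": 0.001,"jaw": 1},{"tx": 0,"ty": 0,"tz": 0.07,"wx": 0,"wy": 0,"wz": 0,"jaw": 1},{"tx": 0,"ty": 0,"tz": 0.07,"wx": 0,"wy": 0,"wz": 0,"jaw": 1},{"tx": 0,"ty": 0,"tz": 0.06,"wx": 0,"wy": 0,"wz": 0,"jaw": 1},{"tx": 0,"ty": 0,"tz": 0.016,"wx": 0,"wy": 0,"wz": 0,"jaw": 1},{"tx": 0,"ty": 0,"tz": 0,"wx": 0,"wy": 0,"wz": 0,"jaw": 1}]'

```text
clock: 6.7
ee_pos: [0.5705, -0.0331, 0.074]
tool_rot: [1.934, 1.823, -0.61]
force: [0.4, 0.1, -0.2]
width: 0.695
finger_force: 27.6
```

Run:
```python
from h import *
s=arm.get_state(); print("bin mm",B.inv().apply(s["ee_pos"]-M)*1e3+[0,0,96], "force bin",B.inv().apply(s["force"]),s["width"])
```

```text
bin mm [-0.9816 -0.1584 48.0549] force bin [-0.211   0.4336 -0.0532] 0.6954381890304718
```

Free so far. Creeping down until contact.

>>> drive_tool --deltas '[{"tx": 0,"ty": 0,"tz": 0.005,"wx": 0,"wy": 0,"wz": 0,"jaw": 1},{"tx": 0,"ty": 0,"tz": 0.004,"wx": 0,"wy": 0,"wz": 0,"jaw": 1}]'

```text
clock: 6.9
ee_pos: [0.5718, -0.0344, 0.0715]
tool_rot: [1.933, 1.822, -0.605]
force: [-0.6, 0.5, -0.9]
width: 0.702
finger_force: 27.6
```

>>> drive_tool --deltas '[{"tx": 0,"ty": 0,"tz": 0.004,"wx": 0,"wy": 0,"wz": 0,"jaw": 1},{"tx": 0,"ty": 0,"tz": 0,"wx": 0,"wy": 0,"wz": 0,"jaw": 1}]'

```text
clock: 7.1
ee_pos: [0.5717, -0.0353, 0.0701]
tool_rot: [1.933, 1.822, -0.605]
force: [-1.1, 3.4, 5.1]
width: 0.701
finger_force: 28.0
```

>>> drive_tool --deltas '[{"tx": 0,"ty": 0,"tz": 0,"wx": 0,"wy": 0,"wz": 0,"jaw": 0},{"tx": 0,"ty": 0,"tz": 0,"wx": 0,"wy": 0,"wz": 0,"jaw": -0.6},{"tx": 0,"ty": 0,"tz": 0,"wx": 0,"wy": 0,"wz": 0,"jaw": -1},{"tx": 0,"ty": 0,"tz": -0.02,"wx": 0,"wy": 0,"wz": 0,"jaw": -1},{"tx": 0,"ty": 0,"tz": -0.05,"wx": 0,"wy": 0,"wz": 0,"jaw": -1},{"tx": 0,"ty": 0,"tz": -0.09,"wx": 0,"wy": 0,"wz": 0,"jaw": -1},{"tx": 0,"ty": 0,"tz": -0.09,"wx": 0,"wy": 0,"wz": 0,"jaw": -1},{"tx": 0,"ty": 0,"tz": -0.09,"wx": 0,"wy": 0,"wz": 0,"jaw": -1}]'

```text
clock: 7.9
ee_pos: [0.5761, 0.0611, 0.2098]
tool_rot: [1.934, 1.822, -0.61]
force: [1.8, 0.2, 0.0]
width: 1.004
finger_force: 0.0
```

Run:
```python
from h import *
snap("w_cupin")
im=cv2.imread("pics/w_cupin.png")
cv2.imwrite("pics/w_cupin_c.png",cv2.resize(im[60:300,170:490],None,fx=1.5,fy=1.5))
s=arm.get_state(); 
mid=np.array([.5,-.15,.33])
Rl=Rtool([0,0,-1],[np.sin(-.068),-np.cos(-.068),0])
Rm=Rtool([0,0,-1],B.apply([0,1,0]))
a=plan(np.array([.52,.0,.33]),Rm,flip=False)
plan([.449,-.331,.12],Rl,a,flip=False)
```

```text
7.9 [0.5761 0.0611 0.2098] [ 1.9342  1.8217 -0.6102] 1.0038618666292503
rows 5 turn/row [0.0008 0.0384 0.0004] start-frame shift [-0.2476 -0.1084 -0.1085]
0 [-0.0495 -0.0217 -0.0217]
1 [-0.0466 -0.0217 -0.0274]
2 [-0.043  -0.0217 -0.0328]
3 [-0.0388 -0.0217 -0.0377]
4 [-0.034  -0.0218 -0.042 ]
rows 11 turn/row [0.     0.     0.0456] start-frame shift [-0.6696 -0.1     0.42  ]
0 [-0.0609 -0.0091  0.0382]
1 [-0.0615 -0.0003  0.0382]
2 [-0.061   0.0085  0.0382]
3 [-0.0591  0.0171  0.0382]
4 [-0.0561  0.0254  0.0382]
5 [-0.0519  0.0331  0.0382]
6 [-0.0466  0.0402  0.0382]
7 [-0.0404  0.0464  0.0382]
8 [-0.0334  0.0517  0.0382]
9 [-0.0256  0.056   0.0382]
10 [-0.0174  0.059   0.0382]
```

View pics/w_cupin_c.png

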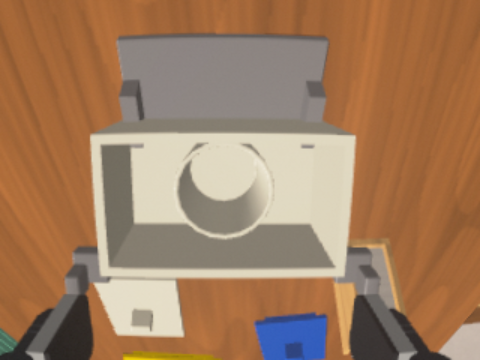

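The cup stands in the bin at about (224,190), so the rim can be used to refine the bin's pose.

Run:
```python
from h import *
d=np.load("pics/w_cupin.npy"); w=(d[:3],d[3:])
C=np.array([[44,-76,0],[-44,-76,0],[-44,76,0],[44,76,0]])/1e3
pw=np.array([(170+(x+.5)/1.5-.5,60+(y+.5)/1.5-.5) for x,y in[(101.5,277),(92,135),(354,134),(348,277)]])
print(proj("wrist",M+B.apply(C),w)-pw)
r=least_squares(lambda x:(proj("wrist",x[:3]+binR(x[3]).apply(C),w)-pw).ravel(),np.r_[M,-.063]); print(r.x,r.fun, "bin mm",B.inv().apply(r.x[:3]-M)*1e3)
```

```text
[[-0.1849 -0.889 ]
 [-0.9013 -0.4553]
 [ 0.7894  0.478 ]
 [-2.688  -0.921 ]]
[ 0.5729 -0.006   0.1147 -0.0536] [ 0.6325  0.0675 -0.8318  0.4147  1.5038  0.1333 -1.3687 -0.7893] bin mm [0.0959 0.5404 1.0373]
```

>>> drive_tool --deltas '[{"tx": -0.05,"ty": -0.022,"tz": -0.022,"wx": 0,"wy": 0.038,"wz": 0,"jaw": -1},{"tx": -0.047,"ty": -0.022,"tz": -0.027,"wx": 0,"wy": 0.038,"wz": 0,"jaw": -1},{"tx": -0.043,"ty": -0.022,"tz": -0.033,"wx": 0,"wy": 0.038,"wz": 0,"jaw": -1},{"tx": -0.039,"ty": -0.022,"tz": -0.038,"wx": 0,"wy": 0.038,"wz": 0,"jaw": -1},{"tx": -0.034,"ty": -0.022,"tz": -0.042,"wx": 0,"wy": 0.039,"wz": 0,"jaw": -1},{"tx": -0.061,"ty": -0.009,"tz": 0.038,"wx": 0,"wy": 0,"wz": 0.046,"jaw": -1},{"tx": -0.062,"ty": 0,"tz": 0.038,"wx": 0,"wy": 0,"wz": 0.046,"jaw": -1},{"tx": -0.061,"ty": 0.009,"tz": 0.038,"wx": 0,"wy": 0,"wz": 0.046,"jaw": -1}]'

```text
clock: 8.75
ee_pos: [0.4977, -0.1001, 0.268]
tool_rot: [2.693, 1.597, -0.008]
force: [1.1, -0.0, -0.3]
width: 0.997
finger_force: 0.0
```

>>> drive_tool --deltas '[{"tx": -0.059,"ty": 0.017,"tz": 0.038,"wx": 0,"wy": 0,"wz": 0.046,"jaw": -1},{"tx": -0.056,"ty": 0.025,"tz": 0.038,"wx": 0,"wy": 0,"wz": 0.046,"jaw": -1},{"tx": -0.052,"ty": 0.033,"tz": 0.038,"wx": 0,"wy": 0,"wz": 0.046,"jaw": -1},{"tx": -0.047,"ty": 0.04,"tz": 0.038,"wx": 0,"wy": 0,"wz": 0.045,"jaw": -1},{"tx": -0.04,"ty": 0.046,"tz": 0.038,"wx": 0,"wy": 0,"wz": 0.045,"jaw": -1},{"tx": -0.033,"ty": 0.052,"tz": 0.038,"wx": 0,"wy": 0,"wz": 0.045,"jaw": -1},{"tx": -0.026,"ty": 0.056,"tz": 0.038,"wx": 0,"wy": 0,"wz": 0.045,"jaw": -1},{"tx": -0.017,"ty": 0.059,"tz": 0.038,"wx": 0,"wy": 0,"wz": 0.045,"jaw": -1}]'

```text
clock: 9.55
ee_pos: [0.446, -0.3416, 0.1182]
tool_rot: [3.128, -0.107, 0.0]
force: [-0.6, 0.1, -0.4]
width: 1.003
finger_force: 0.0
```

>>> drive_tool --deltas '[{"tx": 0,"ty": 0,"tz": 0,"wx": 0,"wy": 0,"wz": 0,"jaw": -1},{"tx": 0,"ty": 0,"tz": 0,"wx": 0,"wy": 0,"wz": 0,"jaw": -1}]'

```text
clock: 9.75
ee_pos: [0.4459, -0.3407, 0.1182]
tool_rot: [3.129, -0.099, -0.002]
force: [-0.2, 0.3, -0.6]
width: 1.0
finger_force: 0.0
```

```bash
cat > lidfit.py <<'E'
from h import *
snap("w_lid2")
im=cv2.imread("pics/w_lid2.png"); hsv=cv2.cvtColor(im,cv2.COLOR_BGR2HSV)
m=cv2.morphologyEx(((hsv[...,1]<60)&(hsv[...,2]>140)).astype(np.uint8),cv2.MORPH_CLOSE,np.ones((5,5)))
d=np.load("pics/w_lid2.npy"); w=(d[:3],d[3:])
L=lambda x:np.c_[np.array([[50,82],[50,-82],[-50,-82],[-50,82]])/1e3@np.array([[np.cos(x[2]),np.sin(x[2])],[-np.sin(x[2]),np.cos(x[2])]])+x[:2],np.full(4,.018)]
x=[.449,-.331,-.068]; p=proj("wrist",L(x),w); print("pred",p)
c=max(cv2.findContours(m,cv2.RETR_EXTERNAL,cv2.CHAIN_APPROX_NONE)[0],key=cv2.contourArea); q=cv2.approxPolyDP(c,8,True)[:,0].astype(float); print(q)
Q=np.array([q[np.argmin(np.linalg.norm(q-a,axis=1))] for a in p])+[[-.5,-.5],[.5,-.5],[.5,.5],[-.5,.5]]
r=least_squares(lambda x:(proj("wrist",L(x),w)-Q).ravel(),x); print(r.x,r.fun)
plan([r.x[0],r.x[1],.022],Rtool([0,0,-1],[np.sin(r.x[2]),-np.cos(r.x[2]),0]))
E
python3 lidfit.py
```

```text
9.75 [ 0.4459 -0.3407  0.1182] [ 3.1295 -0.0992 -0.0017] 0.9998797817117213
pred [[202.0056 142.032 ]
 [404.2969 141.3692]
 [395.188  254.6525]
 [212.725  254.0109]]
[[204. 143.]
 [215. 252.]
 [394. 252.]
 [402. 142.]]
[ 0.4495 -0.3312 -0.0643] [-1.5644 -0.6798  1.78   -1.094   1.1144  1.3582 -1.4727  1.3463]
rows 2 turn/row [ 0.0017 -0.0001  0.0004] start-frame shift [ 0.0043 -0.0197  0.1934]
0 [ 0.0021 -0.0099  0.0967]
1 [ 0.0022 -0.0093  0.0967]
```

>>> drive_tool --deltas '[{"tx": 0.004,"ty": -0.019,"tz": 0.06,"wx": 0.002,"wy": 0,"wz": 0,"jaw": -1},{"tx": 0,"ty": 0,"tz": 0.07,"wx": 0,"wy": 0,"wz": 0,"jaw": -1},{"tx": 0,"ty": 0,"tz": 0.06,"wx": 0,"wy": 0,"wz": 0,"jaw": -1},{"tx": 0,"ty": 0,"tz": 0,"wx": 0,"wy": 0,"wz": 0,"jaw": -0.5},{"tx": 0,"ty": 0,"tz": 0,"wx": 0,"wy": 0,"wz": 0,"jaw": 0.2}]' --force 60

```text
clock: 10.3
ee_pos: [0.4498, -0.3311, 0.0243]
tool_rot: [3.135, -0.096, 0.001]
force: [0.2, 0.0, 0.5]
width: 0.693
finger_force: 0.0
```

>>> drive_tool --deltas '[{"tx": 0,"ty": 0,"tz": 0.005,"wx": 0,"wy": 0,"wz": 0,"jaw": 0.4},{"tx": 0,"ty": 0,"tz": 0,"wx": 0,"wy": 0,"wz": 0,"jaw": 1},{"tx": 0,"ty": 0,"tz": 0,"wx": 0,"wy": 0,"wz": 0,"jaw": 1},{"tx": 0,"ty": 0,"tz": 0,"wx": 0,"wy": 0,"wz": 0,"jaw": 1},{"tx": 0,"ty": 0,"tz": 0,"wx": 0,"wy": 0,"wz": 0,"jaw": 1}]'

```text
clock: 10.8
ee_pos: [0.4498, -0.3324, 0.0225]
tool_rot: [3.134, -0.099, 0.003]
force: [-1.1, 2.0, 6.6]
width: 0.174
finger_force: 60.5
```

Run:
```python
from h import *
s=arm.get_state(); R0=Ro.from_rotvec(s["tool_rot"])
Rm=Rtool([0,0,-1],B.apply([0,1,0]))
a=plan([.55,.06,.32],Rm,(s["ee_pos"]+[0,0,.24],R0),flip=False)
a=plan(bpose(0,0,170),RB,a,flip=False)
```

```text
rows 11 turn/row [ 0.0002  0.0001 -0.0455] start-frame shift [ 0.1507 -0.7951 -0.1195]
0 [ 0.0137 -0.0723 -0.0109]
1 [ 0.0239 -0.0696 -0.0108]
2 [ 0.0335 -0.0655 -0.0108]
3 [ 0.0425 -0.0601 -0.0107]
4 [ 0.0506 -0.0534 -0.0107]
5 [ 0.0577 -0.0457 -0.0106]
6 [ 0.0636 -0.037  -0.0106]
7 [ 0.0683 -0.0276 -0.0106]
8 [ 0.0715 -0.0176 -0.0105]
9 [ 0.0733 -0.0072 -0.0105]
10 [ 0.0736  0.0033 -0.0105]
rows 5 turn/row [-0.     -0.0389  0.    ] start-frame shift [-0.045   0.0529  0.2912]
0 [-0.009   0.0106  0.0582]
1 [-0.0018  0.0106  0.0589]
2 [0.0053 0.0106 0.0587]
3 [0.0125 0.0106 0.0576]
4 [0.0194 0.0106 0.0556]
```

>>> drive_tool --deltas '[{"tx": 0,"ty": 0,"tz": -0.04,"wx": 0,"wy": 0,"wz": 0,"jaw": 1},{"tx": 0,"ty": 0,"tz": -0.08,"wx": 0,"wy": 0,"wz": 0,"jaw": 1},{"tx": 0,"ty": 0,"tz": -0.08,"wx": 0,"wy": 0,"wz": 0,"jaw": 1},{"tx": 0,"ty": 0,"tz": -0.08,"wx": 0,"wy": 0,"wz": 0,"jaw": 1},{"tx": 0,"ty": 0,"tz": -0.1,"wx": 0,"wy": 0,"wz": 0,"jaw": 1},{"tx": 0,"ty": 0,"tz": -0.1,"wx": 0,"wy": 0,"wz": 0,"jaw": 1}]'

```text
clock: 11.4
ee_pos: [0.448, -0.3303, 0.2627]
tool_rot: [3.135, -0.099, -0.001]
force: [0.8, -0.7, -1.8]
width: 0.177
finger_force: 59.2
```

>>> drive_tool --deltas '[{"tx": 0.014,"ty": -0.072,"tz": -0.011,"wx": 0,"wy": 0,"wz": -0.0455,"jaw": 1},{"tx": 0.024,"ty": -0.07,"tz": -0.011,"wx": 0,"wy": 0,"wz": -0.0455,"jaw": 1},{"tx": 0.034,"ty": -0.066,"tz": -0.011,"wx": 0,"wy": 0,"wz": -0.0455,"jaw": 1},{"tx": 0.042,"ty": -0.06,"tz": -0.011,"wx": 0,"wy": 0,"wz": -0.0455,"jaw": 1},{"tx": 0.051,"ty": -0.053,"tz": -0.011,"wx": 0,"wy": 0,"wz": -0.0455,"jaw": 1},{"tx": 0.058,"ty": -0.046,"tz": -0.011,"wx": 0,"wy": 0,"wz": -0.0455,"jaw": 1},{"tx": 0.064,"ty": -0.037,"tz": -0.011,"wx": 0,"wy": 0,"wz": -0.0455,"jaw": 1},{"tx": 0.068,"ty": -0.028,"tz": -0.011,"wx": 0,"wy": 0,"wz": -0.0455,"jaw": 1}]'

```text
clock: 12.2
ee_pos: [0.5217, -0.0435, 0.3037]
tool_rot: [2.686, 1.621, -0.005]
force: [1.0, -0.7, -1.7]
width: 0.171
finger_force: 59.3
```

>>> drive_tool --deltas '[{"tx": 0.072,"ty": -0.018,"tz": -0.01,"wx": 0,"wy": 0,"wz": -0.0455,"jaw": 1},{"tx": 0.073,"ty": -0.007,"tz": -0.01,"wx": 0,"wy": 0,"wz": -0.0455,"jaw": 1},{"tx": 0.074,"ty": 0.003,"tz": -0.01,"wx": 0,"wy": 0,"wz": -0.0455,"jaw": 1},{"tx": -0.009,"ty": 0.011,"tz": 0.04,"wx": 0,"wy": -0.039,"wz": 0,"jaw": 1},{"tx": -0.002,"ty": 0.011,"tz": 0.059,"wx": 0,"wy": -0.039,"wz": 0,"jaw": 1},{"tx": 0.005,"ty": 0.01,"tz": 0.058,"wx": 0,"wy": -0.039,"wz": 0,"jaw": 1},{"tx": 0.012,"ty": 0.01,"tz": 0.058,"wx": 0,"wy": -0.039,"wz": 0,"jaw": 1},{"tx": 0.019,"ty": 0.01,"tz": 0.056,"wx": 0,"wy": -0.039,"wz": 0,"jaw": 1}]'

```text
clock: 13.0
ee_pos: [0.5741, 0.0373, 0.1814]
tool_rot: [1.929, 1.813, -0.617]
force: [0.1, 0.6, -2.3]
width: 0.18
finger_force: 59.4
```

>>> drive_tool --deltas '[{"tx": 0,"ty": 0,"tz": 0,"wx": 0,"wy": 0,"wz": 0,"jaw": 1},{"tx": 0,"ty": 0,"tz": 0,"wx": 0,"wy": 0,"wz": 0,"jaw": 1}]'

```text
clock: 13.2
ee_pos: [0.5734, 0.0375, 0.1815]
tool_rot: [1.932, 1.818, -0.617]
force: [1.5, 0.1, -1.6]
width: 0.169
finger_force: 59.4
```

Run:
```python
from h import *
snap("w_lidheld"); im=cv2.imread("pics/w_lidheld.png"); d=np.load("pics/w_lidheld.npy"); w=(d[:3],d[3:]); RT=Ro.from_rotvec(d[3:])
print("bin mm",B.inv().apply(d[:3]-M)*1e3+[0,0,96])
plan(bpose(0,0,170),RB,flip=False)
# nominal held lid: plate top at tool z=+4.5mm, tool x=-lid x
c=np.array([[50,-82,4.5],[-50,-82,4.5],[-50,82,4.5],[50,82,4.5]])/1e3
p=proj("wrist",d[:3]+RT.apply(c),w); print(p)
for a in p: cv2.circle(im,tuple(int(round(v)) for v in a),2,(0,0,255),-1)
for a in proj("wrist",M+B.apply(np.array([[44,-76,0],[-44,-76,0],[-44,76,0],[44,76,0]])/1e3),w): cv2.circle(im,tuple(int(round(v)) for v in a),2,(255,0,0),-1)
cv2.imwrite("pics/w_lidheld_c.png",cv2.resize(im[60:360,120:520],None,fx=2,fy=2,interpolation=cv2.INTER_CUBIC))
```

```text
13.2 [0.5734 0.0375 0.1815] [ 1.9318  1.8184 -0.6168] 0.1685218588316073
bin mm [  2.8247  -1.6484 176.679 ]
rows 1 turn/row [ 0.0006  0.0016 -0.0003] start-frame shift [0.0088 0.0015 0.0156]
0 [0.0088 0.0015 0.0156]
[[161.8216 165.7978]
 [190.18   322.7927]
 [447.1251 322.0623]
 [475.46   165.5076]]
```

View pics/w_lidheld_c.png

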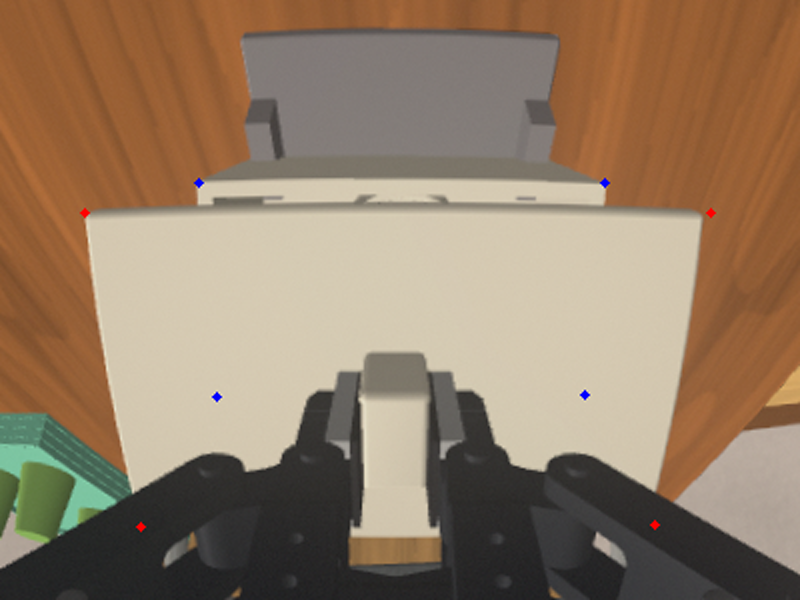

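The lid is held square, with corners at (90,213) and (700,213), about 1.5 mm left of the bin's centre line. I'll correct that and lower to just above the mouth.

>>> drive_tool --deltas '[{"tx": 0.006,"ty": 0.006,"tz": 0.03,"wx": 0.001,"wy": 0.002,"wz": 0,"jaw": 1},{"tx": 0,"ty": 0,"tz": 0.04,"wx": 0,"wy": 0,"wz": 0,"jaw": 1},{"tx": 0,"ty": 0,"tz": 0.038,"wx": 0,"wy": 0,"wz": 0,"jaw": 1},{"tx": 0,"ty": 0,"tz": 0,"wx": 0,"wy": 0,"wz": 0,"jaw": 1},{"tx": 0,"ty": 0,"tz": 0,"wx": 0,"wy": 0,"wz": 0,"jaw": 1}]'

```text
clock: 13.75
ee_pos: [0.5753, 0.0074, 0.1373]
tool_rot: [1.941, 1.817, -0.612]
force: [-0.2, -0.1, -0.7]
width: 0.175
finger_force: 59.6
```

```bash
cat > st.py <<'E'
from h import *
s=arm.get_state(); print(s["clock"],"bin mm",B.inv().apply(s["ee_pos"]-M)*1e3+[0,0,96],"F bin",B.inv().apply(s["force"]),"rot err (tool)",(Ro.from_rotvec(s["tool_rot"]).inv()*RB).as_rotvec(),s["width"])
E
python3 st.py
```

```text
13.75 bin mm [  1.967    2.1048 123.2642] F bin [-0.2773 -0.2084 -0.6074] rot err (tool) [-0.0018 -0.0005 -0.0022] 0.17546686366550374
```

>>> drive_tool --deltas '[{"tx": 0.004,"ty": -0.002,"tz": 0.002,"wx": 0,"wy": 0,"wz": 0,"jaw": 1},{"tx": 0,"ty": 0,"tz": 0.006,"wx": 0,"wy": 0,"wz": 0,"jaw": 1},{"tx": 0,"ty": 0,"tz": 0.006,"wx": 0,"wy": 0,"wz": 0,"jaw": 1},{"tx": 0,"ty": 0,"tz": 0,"wx": 0,"wy": 0,"wz": 0,"jaw": 1}]'

```text
clock: 14.15
ee_pos: [0.5734, 0.0058, 0.1287]
tool_rot: [1.938, 1.82, -0.615]
force: [-0.4, 0.9, -1.8]
width: 0.173
finger_force: 59.6
```

```bash
python3 st.py
```

```text
14.15 bin mm [ -1.5057   0.288  115.2981] F bin [-1.7034 -0.4372 -0.9878] rot err (tool) [-0.0028  0.001   0.0011] 0.1734813589834607
```

>>> drive_tool --deltas '[{"tx": -0.002,"ty": 0.001,"tz": 0.005,"wx": 0,"wy": 0,"wz": 0,"jaw": 1},{"tx": 0,"ty": 0,"tz": 0.004,"wx": 0,"wy": 0,"wz": 0,"jaw": 1},{"tx": 0,"ty": 0,"tz": 0,"wx": 0,"wy": 0,"wz": 0,"jaw": 1}]'

```text
clock: 14.45
ee_pos: [0.5737, 0.0023, 0.1256]
tool_rot: [1.938, 1.82, -0.615]
force: [-1.0, 0.9, -2.0]
width: 0.171
finger_force: 59.6
```

```bash
python3 st.py
```

```text
14.45 bin mm [ -0.4696   0.8603 110.7419] F bin [-1.8071 -1.0226 -1.2007] rot err (tool) [-0.0029  0.0009  0.001 ] 0.17065479620605217
```

>>> drive_tool --deltas '[{"tx": 0,"ty": 0,"tz": 0.004,"wx": 0,"wy": 0,"wz": 0,"jaw": 1},{"tx": 0,"ty": 0,"tz": 0.004,"wx": 0,"wy": 0,"wz": 0,"jaw": 1},{"tx": 0,"ty": 0,"tz": 0,"wx": 0,"wy": 0,"wz": 0,"jaw": 1}]'

```text
clock: 14.75
ee_pos: [0.574, 0.002, 0.1249]
tool_rot: [1.937, 1.82, -0.612]
force: [-3.5, 4.4, 10.9]
width: 0.173
finger_force: 61.3
```

```bash
python3 st.py
```

```text
14.75 bin mm [ -0.6762   1.1701 110.0753] F bin [ 2.8097 -3.7845 11.3578] rot err (tool) [-0.0006  0.0004  0.0006] 0.17299766354742885
```

>>> drive_tool --deltas '[{"tx": 0,"ty": 0,"tz": 0,"wx": 0,"wy": 0,"wz": 0,"jaw": 0.4},{"tx": 0,"ty": 0,"tz": 0,"wx": 0,"wy": 0,"wz": 0,"jaw": 0},{"tx": 0,"ty": 0,"tz": 0,"wx": 0,"wy": 0,"wz": 0,"jaw": -0.2},{"tx": 0,"ty": 0,"tz": -0.02,"wx": 0,"wy": 0,"wz": 0,"jaw": -0.2},{"tx": 0,"ty": 0,"tz": -0.06,"wx": 0,"wy": 0,"wz": 0,"jaw": -0.2},{"tx": 0,"ty": 0,"tz": -0.08,"wx": 0,"wy": 0,"wz": 0,"jaw": -0.2},{"tx": 0,"ty": 0,"tz": -0.08,"wx": 0,"wy": 0,"wz": 0,"jaw": -0.2},{"tx": 0,"ty": 0,"tz": 0,"wx": 0,"wy": 0,"wz": 0,"jaw": 0.5}]'

```text
clock: 15.55
ee_pos: [0.5806, 0.0748, 0.2256]
tool_rot: [1.936, 1.824, -0.598]
force: [0.3, -0.0, 0.2]
width: 0.443
finger_force: 0.0
```

```bash
python3 st.py
python3 - <<'E'
from h import *
snap("w_seat"); im=cv2.imread("pics/w_seat.png"); d=np.load("pics/w_seat.npy"); w=(d[:3],d[3:])
def dots(P,col):
    for a in proj("wrist",M+B.apply(np.array(P)/1e3),w): cv2.circle(im,tuple(int(round(v)) for v in a),1,col,-1); print(a)
dots([[50,-82,8],[-50,-82,8],[-50,82,8],[50,82,8]],(0,0,255))
th=2.4166; X=Ro.from_euler('y',th).apply([[-83,y,13] for y in(-93,0,93)])+[50,0,0]; print(X); dots(X,(255,0,0))
cv2.imwrite("pics/w_seat_c.png",cv2.resize(im[80:380,120:520],None,fx=2,fy=2,interpolation=cv2.INTER_CUBIC))
E
```

```text
15.55 bin mm [ -2.8106   3.1182 234.4237] F bin [0.1247 0.3281 0.1752] rot err (tool) [ 0.0077 -0.0063  0.0009] 0.4431454123869052
15.55 [0.5806 0.0748 0.2256] [ 1.9358  1.8237 -0.5978] 0.4431454123869052
[231.0768 247.0025]
[222.9195 145.1526]
[404.1509 144.6682]
[396.6748 246.5164]
[[120.7465 -93.      45.3092]
 [120.7465   0.      45.3092]
 [120.7465  93.      45.3092]]
[220.568  325.9747]
[314.1659 329.3939]
[407.8802 325.3759]
```

View pics/w_seat_c.png

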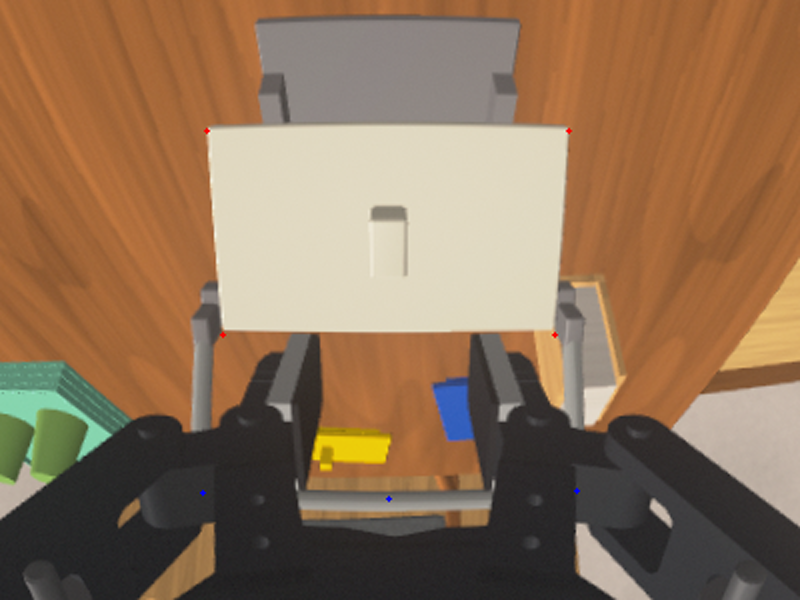

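The lid sits where predicted, within about 1 px, with its corners at (208,128) to (558,331). The bar is at (389,498), also as predicted. Next I go behind the bar with the fingers shut.

>>> drive_tool --deltas '[{"tx": -0.06,"ty": -0.006,"tz": 0,"wx": 0.0025,"wy": -0.002,"wz": 0,"jaw": 1},{"tx": -0.085,"ty": 0,"tz": 0,"wx": 0,"wy": 0,"wz": 0,"jaw": 1},{"tx": -0.085,"ty": 0,"tz": 0,"wx": 0,"wy": 0,"wz": 0,"jaw": 1},{"tx": -0.08,"ty": 0,"tz": 0.03,"wx": 0,"wy": 0,"wz": 0,"jaw": 1},{"tx": 0,"ty": 0,"tz": 0.04,"wx": 0,"wy": 0,"wz": 0,"jaw": 1},{"tx": 0,"ty": 0,"tz": 0,"wx": 0,"wy": 0,"wz": 0,"jaw": 1},{"tx": 0,"ty": 0,"tz": 0,"wx": 0,"wy": 0,"wz": 0,"jaw": 1}]' --force 30

```text
clock: 16.3
ee_pos: [0.5653, -0.0771, 0.2811]
tool_rot: [1.939, 1.818, -0.63]
force: [0.5, 0.1, 0.0]
width: -0.001
finger_force: 0.0
```

```bash
python3 st.py
python3 - <<'E'
from h import *
print(arm.get_state()["joint_pos"])
snap("w_bail"); im=cv2.imread("pics/w_bail.png"); d=np.load("pics/w_bail.npy"); w=(d[:3],d[3:])
X=Ro.from_euler('y',2.4166).apply([[-83,y,13] for y in(-93,0,93)])+[50,0,0]
for a in proj("wrist",M+B.apply(X/1e3),w): cv2.circle(im,tuple(int(round(v)) for v in a),2,(255,0,0),-1); print(a)
cv2.imwrite("pics/w_bail_c.png",im)
E
```

```text
16.3 bin mm [153.9995  -2.555  192.3809] F bin [-0.1255  0.4468  0.1148] rot err (tool) [-0.012   0.0069  0.0023] -0.000510633335605632
[ 0.0108  0.3552 -0.3254  1.7398  0.6886  1.3931 -0.6162]
16.3 [ 0.5653 -0.0771  0.2811] [ 1.939   1.8178 -0.6299] -0.000510633335605632
[186.2933 177.0442]
[323.7262 175.8015]
[459.9336 178.2918]
```

View pics/w_bail_c.png

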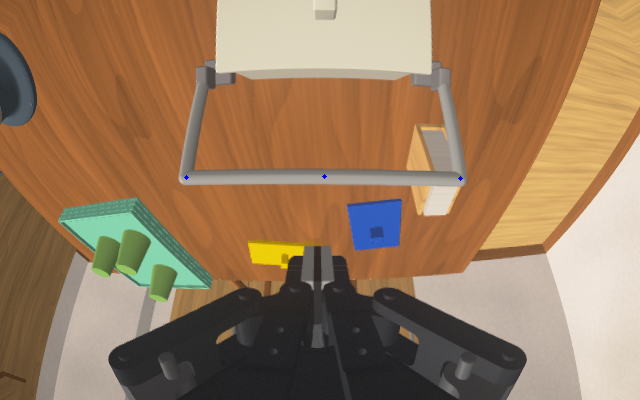

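Bar matches the prediction at about (323,177). I've now viewed 12 pictures, over the limit of 10, so I'll work from numbers from here. Next I lower behind the bar.

>>> drive_tool --deltas '[{"tx": 0,"ty": 0.005,"tz": 0.06,"wx": -0.004,"wy": 0.002,"wz": 0,"jaw": 1},{"tx": 0.01,"ty": 0,"tz": 0.062,"wx": 0,"wy": 0,"wz": 0,"jaw": 1},{"tx": 0.012,"ty": 0,"tz": 0,"wx": 0,"wy": 0,"wz": 0,"jaw": 1},{"tx": 0,"ty": 0,"tz": 0,"wx": 0,"wy": 0,"wz": 0,"jaw": 1}]'

```text
clock: 16.75
ee_pos: [0.5669, -0.101, 0.2253]
tool_rot: [1.932, 1.824, -0.609]
force: [-0.2, 1.1, 0.4]
width: 0.001
finger_force: 0.0
```

```bash
python3 st.py
python3 - <<'E'
from h import *
# stick centre path in bin mm for bar angle a
a=np.radians(np.r_[32.6,45:141:12,138]); P=np.c_[50+84*np.cos(a)+16, 96+84*np.sin(a)-12]; print(np.c_[np.degrees(a),P]); d=np.diff(P,axis=0)/500; print(np.c_[-d[:,0],-d[:,1]])
E
```

```text
16.75 bin mm [141.4762   0.572  133.1067] F bin [-0.6917 -0.2643  0.9339] rot err (tool) [ 0.0032 -0.0006  0.0045] 0.0010164000596392657
[[ 32.6    136.766  129.2567]
 [ 45.     125.397  143.397 ]
 [ 57.     111.7497 154.4483]
 [ 69.      96.1029 162.4208]
 [ 81.      79.1405 166.9658]
 [ 93.      61.6038 167.8849]
 [105.      44.2592 165.1378]
 [117.      27.8648 158.8445]
 [129.      13.1371 149.2803]
 [138.       3.5758 140.207 ]]
[[ 0.0227 -0.0283]
 [ 0.0273 -0.0221]
 [ 0.0313 -0.0159]
 [ 0.0339 -0.0091]
 [ 0.0351 -0.0018]
 [ 0.0347  0.0055]
 [ 0.0328  0.0126]
 [ 0.0295  0.0191]
 [ 0.0191  0.0181]]
```

>>> drive_tool --deltas '[{"tx": 0.016,"ty": 0,"tz": -0.008,"wx": 0,"wy": 0,"wz": 0,"jaw": 1},{"tx": 0.016,"ty": 0,"tz": -0.012,"wx": 0,"wy": 0,"wz": 0,"jaw": 1},{"tx": 0.027,"ty": 0,"tz": -0.022,"wx": 0,"wy": 0,"wz": 0,"jaw": 1},{"tx": 0.031,"ty": 0,"tz": -0.016,"wx": 0,"wy": 0,"wz": 0,"jaw": 1},{"tx": 0,"ty": 0,"tz": 0,"wx": 0,"wy": 0,"wz": 0,"jaw": 1}]'

```text
clock: 17.25
ee_pos: [0.5724, -0.0478, 0.2286]
tool_rot: [1.929, 1.817, -0.602]
force: [0.7, -2.6, 8.1]
width: 0.001
finger_force: 3.3
```

```bash
python3 st.py
```

```text
17.25 bin mm [ 99.5989   2.7123 166.3864] F bin [6.7644 0.8496 5.186 ] rot err (tool) [ 0.0108  0.0028 -0.0005] 0.0008222256444812364
```

>>> drive_tool --deltas '[{"tx": 0.034,"ty": -0.003,"tz": 0,"wx": 0,"wy": 0,"wz": 0,"jaw": 1},{"tx": 0.035,"ty": 0,"tz": 0.002,"wx": 0,"wy": 0,"wz": 0,"jaw": 1},{"tx": 0.035,"ty": 0,"tz": 0.006,"wx": 0,"wy": 0,"wz": 0,"jaw": 1},{"tx": 0,"ty": 0,"tz": 0,"wx": 0,"wy": 0,"wz": 0,"jaw": 1}]'

```text
clock: 17.65
ee_pos: [0.5716, -0.0063, 0.1909]
tool_rot: [1.931, 1.824, -0.605]
force: [0.4, 0.8, -0.3]
width: -0.002
finger_force: 0.0
```

```bash
python3 st.py
python3 - <<'E'
from h import *
im=cv2.cvtColor(arm.snapshot("wrist"),cv2.COLOR_RGB2GRAY); s=arm.get_state(); w=(s["ee_pos"],s["tool_rot"])
# brightness-edge check of the bar: project candidates of bail angle, score bright line
for a in range(60,150,6):
    t=np.radians(a); y=np.r_[-80:-40:9j,40:80:9j]; P=np.c_[0*y+50+84*np.cos(t),y,0*y+84*np.sin(t)]/1e3
    p=proj("wrist",M+B.apply(P),w); ok=(p[:,1]<398)&(p[:,1]>1)&(p[:,0]>1)&(p[:,0]<638); v=[int(im[int(round(b)),int(round(c))]) for c,b in p[ok]]
    print(a,p[0].round(),len(v),np.mean(v) if v else 0,np.std(v) if v else 0)
E
```

```text
17.65 bin mm [ 44.092  -0.725 159.287] F bin [-0.8478  0.3237  0.1886] rot err (tool) [ 0.006  -0.0014  0.0042] -0.0019665631566224092
60 [185. 334.] 18 57.111111111111114 30.85069581223032
66 [180. 328.] 18 55.888888888888886 27.882469380695678
72 [175. 320.] 18 52.111111111111114 29.95531651734498
78 [170. 310.] 18 84.22222222222223 56.754398317619945
84 [165. 298.] 18 88.27777777777777 39.69159658550123
90 [161. 284.] 18 122.22222222222223 35.60985437200019
96 [158. 268.] 18 133.0 35.874782229304195
102 [156. 251.] 18 155.38888888888889 1.6377114414426308
108 [155. 233.] 18 113.72222222222223 28.97471226116463
114 [155. 215.] 18 133.16666666666666 50.612086830453194
120 [157. 197.] 18 145.33333333333334 46.400431032480725
126 [159. 180.] 18 150.11111111111111 45.74918200712432
132 [163. 164.] 18 153.77777777777777 45.73784666208008
138 [167. 150.] 18 161.66666666666666 45.97100535482483
144 [172. 139.] 18 165.77777777777777 44.90181332091358
```

>>> drive_tool --deltas '[{"tx": 0.032,"ty": 0.001,"tz": 0.002,"wx": 0,"wy": 0,"wz": 0,"jaw": 1},{"tx": 0.028,"ty": 0,"tz": 0.014,"wx": 0,"wy": 0,"wz": 0,"jaw": 1},{"tx": 0.026,"ty": 0,"tz": 0.016,"wx": 0,"wy": 0,"wz": 0,"jaw": 1},{"tx": 0,"ty": 0,"tz": 0,"wx": 0,"wy": 0,"wz": 0,"jaw": 1}]'

```text
clock: 18.1
ee_pos: [0.5726, 0.0151, 0.151]
tool_rot: [1.934, 1.819, -0.614]
force: [0.0, -3.4, 0.5]
width: -0.0
finger_force: 1.4
```

```bash
cat > bar.py <<'E'
from h import *
im=cv2.cvtColor(arm.snapshot("wrist"),cv2.COLOR_RGB2GRAY); s=arm.get_state(); w=(s["ee_pos"],s["tool_rot"])
out=[]
for a in range(80,181,2):
    t=np.radians(a); y=np.r_[-80:-40:9j,40:80:9j]; P=np.c_[0*y+50+84*np.cos(t),y,0*y+84*np.sin(t)]/1e3
    p=proj("wrist",M+B.apply(P),w); ok=(p[:,1]<398)&(p[:,1]>1)&(p[:,0]>1)&(p[:,0]<638); v=[int(im[int(round(b)),int(round(c))]) for c,b in p[ok]]
    if len(v)>8: out.append((np.std(v),a,np.mean(v)))
print([tuple(np.round(o,1).tolist()) for o in sorted(out)[:8]])
E
python3 st.py; python3 bar.py
```

```text
18.1 bin mm [  3.692   -1.0963 138.8764] F bin [ 3.1081  0.2401 -1.5116] rot err (tool) [0.0005 0.0032 0.0018] -0.00017818839278845359
[(0.8, 180.0, 209.3), (0.9, 176.0, 209.4), (1.0, 134.0, 163.1), (1.1, 178.0, 209.2), (1.1, 174.0, 209.3), (1.7, 138.0, 114.7), (3.3, 136.0, 142.7), (13.1, 100.0, 47.5)]
```

>>> drive_tool --deltas '[{"tx": -0.01,"ty": 0.002,"tz": -0.03,"wx": 0,"wy": 0,"wz": 0,"jaw": 1},{"tx": 0,"ty": 0,"tz": -0.06,"wx": 0,"wy": 0,"wz": 0,"jaw": 1},{"tx": 0.02,"ty": 0,"tz": 0,"wx": 0,"wy": 0,"wz": 0,"jaw": 1},{"tx": 0.03,"ty": 0,"tz": 0,"wx": 0,"wy": 0,"wz": 0,"jaw": 1},{"tx": 0,"ty": 0,"tz": 0.02,"wx": 0,"wy": 0,"wz": 0,"jaw": 1},{"tx": 0,"ty": 0,"tz": 0,"wx": 0,"wy": 0,"wz": 0,"jaw": 1}]'

```text
clock: 18.75
ee_pos: [0.5749, 0.0513, 0.168]
tool_rot: [1.934, 1.821, -0.615]
force: [0.2, 0.4, 0.5]
width: -0.002
finger_force: 0.0
```

```bash
python3 st.py; python3 bar.py
```

```text
18.75 bin mm [-16.3202  -1.0702 173.6288] F bin [-0.0799  0.2213  0.6265] rot err (tool) [-0.0009  0.0027  0.0028] -0.0019297970781178635
[(0.4, 180.0, 215.9), (0.5, 176.0, 216.0), (0.7, 178.0, 215.9), (1.4, 174.0, 216.5), (1.7, 134.0, 169.6), (1.7, 138.0, 117.3), (4.7, 136.0, 145.0), (9.3, 108.0, 49.1)]
```

>>> drive_tool --deltas '[{"tx": 0.004,"ty": 0.002,"tz": 0.027,"wx": 0,"wy": 0,"wz": 0,"jaw": 1},{"tx": 0.008,"ty": 0,"tz": 0.02,"wx": 0,"wy": 0,"wz": 0,"jaw": 1},{"tx": 0.008,"ty": 0,"tz": 0.02,"wx": 0,"wy": 0,"wz": 0,"jaw": 1},{"tx": 0.008,"ty": 0,"tz": 0.02,"wx": 0,"wy": 0,"wz": 0,"jaw": 1},{"tx": 0.006,"ty": 0,"tz": 0.014,"wx": 0,"wy": 0,"wz": 0,"jaw": 1},{"tx": 0,"ty": 0,"tz": 0,"wx": 0,"wy": 0,"wz": 0,"jaw": 1}]'

```text
clock: 19.4
ee_pos: [0.5763, 0.0388, 0.1174]
tool_rot: [1.935, 1.823, -0.607]
force: [-0.9, 1.7, -0.0]
width: 0.001
finger_force: 0.8
```

```bash
python3 st.py; python3 bar.py
```

```text
19.4 bin mm [-35.1739   1.168  124.9851] F bin [-1.3307 -1.0274  0.8986] rot err (tool) [ 0.0031 -0.0022  0.0027] 0.0006354858739706599
[(0.7, 178.0, 215.9), (0.8, 180.0, 215.7), (0.8, 176.0, 215.3), (1.1, 160.0, 172.8), (1.7, 166.0, 117.1), (1.9, 162.0, 156.8), (2.2, 174.0, 215.4), (3.4, 164.0, 132.7)]
```

>>> drive_tool --deltas '[{"tx": 0,"ty": -0.002,"tz": 0.006,"wx": 0,"wy": 0,"wz": 0,"jaw": 1},{"tx": 0,"ty": 0,"tz": 0.006,"wx": 0,"wy": 0,"wz": 0,"jaw": 1}]'

```text
clock: 19.65
ee_pos: [0.5758, 0.0356, 0.1139]
tool_rot: [1.935, 1.822, -0.604]
force: [1.6, 5.9, 0.6]
width: 0.003
finger_force: 2.4
```

>>> drive_tool --deltas '[{"tx": 0,"ty": 0,"tz": 0.006,"wx": 0,"wy": 0,"wz": 0,"jaw": 1},{"tx": 0,"ty": 0,"tz": 0,"wx": 0,"wy": 0,"wz": 0,"jaw": 1}]'

```text
clock: 19.85
ee_pos: [0.5753, 0.033, 0.1113]
tool_rot: [1.935, 1.821, -0.606]
force: [1.3, 3.3, 1.2]
width: 0.002
finger_force: 1.6
```

```bash
python3 st.py; python3 bar.py
```

```text
19.85 bin mm [-33.8924   0.5159 116.6653] F bin [-2.0384  1.0955  2.9482] rot err (tool) [ 0.0037 -0.0013  0.001 ] 0.0024694450611909354
[(0.7, 178.0, 215.4), (0.9, 180.0, 215.7), (1.1, 166.0, 171.7), (1.2, 172.0, 120.9), (1.7, 168.0, 155.5), (1.8, 174.0, 110.6), (3.7, 170.0, 139.2), (11.2, 134.0, 47.4)]
```

>>> drive_tool --deltas '[{"tx": 0,"ty": 0,"tz": 0.005,"wx": 0,"wy": 0,"wz": 0,"jaw": 1},{"tx": 0,"ty": 0,"tz": 0.003,"wx": 0,"wy": 0,"wz": 0,"jaw": 1}]'

```text
clock: 20.1
ee_pos: [0.5754, 0.0322, 0.1102]
tool_rot: [1.934, 1.82, -0.605]
force: [-2.5, 12.0, 17.1]
width: 0.002
finger_force: 10.1
```

>>> drive_tool --deltas '[{"tx": 0,"ty": 0,"tz": 0.003,"wx": 0,"wy": 0,"wz": 0,"jaw": 1},{"tx": 0,"ty": 0,"tz": 0,"wx": 0,"wy": 0,"wz": 0,"jaw": 1}]'

```text
clock: 20.3
ee_pos: [0.5754, 0.0322, 0.1102]
tool_rot: [1.934, 1.82, -0.604]
force: [-4.1, 10.6, 17.4]
width: 0.005
finger_force: 10.3
```

```bash
python3 st.py
```

```text
20.3 bin mm [-33.8758   0.6313 115.2734] F bin [ 1.5196 -4.7124 20.1736] rot err (tool) [ 0.0059 -0.001   0.0006] 0.004618918925093135
```

>>> drive_tool --deltas '[{"tx": 0,"ty": 0,"tz": 0.002,"wx": 0,"wy": 0,"wz": 0,"jaw": 1},{"tx": 0,"ty": 0,"tz": 0,"wx": 0,"wy": 0,"wz": 0,"jaw": 1},{"tx": 0,"ty": 0,"tz": 0,"wx": 0,"wy": 0,"wz": 0,"jaw": 1},{"tx": 0,"ty": 0,"tz": 0,"wx": 0,"wy": 0,"wz": 0,"jaw": 1},{"tx": 0,"ty": 0,"tz": 0,"wx": 0,"wy": 0,"wz": 0,"jaw": 1},{"tx": 0,"ty": 0,"tz": 0,"wx": 0,"wy": 0,"wz": 0,"jaw": 1}]'

```text
clock: 20.9
ee_pos: [0.5754, 0.0322, 0.1101]
tool_rot: [1.933, 1.82, -0.603]
force: [-4.3, 12.2, 20.9]
width: 0.0
finger_force: 12.1
```

```bash
python3 st.py; python3 bar.py
```

```text
20.9 bin mm [-33.9118   0.6828 115.2234] F bin [ 2.2773 -5.09   23.9576] rot err (tool) [ 0.0066 -0.0011  0.0005] 0.000449230517575162
[(0.8, 180.0, 215.5), (1.0, 174.0, 116.4), (1.9, 176.0, 104.4), (2.1, 172.0, 127.4), (2.7, 168.0, 165.4), (3.2, 170.0, 149.8), (3.5, 166.0, 169.8), (12.9, 134.0, 48.6)]
```

The press held at 24 N. Backing off straight up.

>>> drive_tool --deltas '[{"tx": 0,"ty": 0,"tz": -0.01,"wx": 0,"wy": 0,"wz": 0,"jaw": 1},{"tx": 0,"ty": 0,"tz": -0.03,"wx": 0,"wy": 0,"wz": 0,"jaw": 1},{"tx": 0,"ty": 0,"tz": -0.08,"wx": 0,"wy": 0,"wz": 0,"jaw": 1},{"tx": 0,"ty": 0,"tz": -0.08,"wx": 0,"wy": 0,"wz": 0,"jaw": 1},{"tx": 0,"ty": 0,"tz": -0.06,"wx": 0,"wy": 0,"wz": 0,"jaw": 1},{"tx": 0,"ty": 0,"tz": 0,"wx": 0,"wy": 0,"wz": 0,"jaw": 1},{"tx": 0,"ty": 0,"tz": 0,"wx": 0,"wy": 0,"wz": 0,"jaw": 1}]'

```text
clock: 21.65
ee_pos: [0.579, 0.1023, 0.2127]
tool_rot: [1.935, 1.818, -0.611]
force: [-0.9, -1.2, -1.2]
width: 0.0
finger_force: 0.0
```

```bash
python3 st.py; python3 bar.py
python3 - <<'E'
from h import *
snap("w_end"); im=cv2.cvtColor(cv2.imread("pics/w_end.png"),cv2.COLOR_BGR2GRAY); d=np.load("pics/w_end.npy"); w=(d[:3],d[3:])
# brightness profile along bin x at y=60, plate-top height: expect plate edges at +-50, bar at -33
for z in(8,13):
    x=np.arange(-62,63,4.); p=proj("wrist",M+B.apply(np.c_[x,0*x+45,0*x+z]/1e3),w); print(z,[(int(a),int(im[int(round(v)),int(round(u))])) for a,(u,v) in zip(x,p) if 0<=v<399])
y=np.arange(-92,93,4.); p=proj("wrist",M+B.apply(np.c_[0*y+15,y,0*y+8]/1e3),w); print([(int(a),int(im[int(round(v)),int(round(u))])) for a,(u,v) in zip(y,p) if 0<=v<399])
E
```

```text
21.65 bin mm [-32.5356  -0.2086 239.5304] F bin [ 0.3598 -0.7734 -1.7151] rot err (tool) [0.0019 0.0018 0.0003] 0.00014456175559863802
[(0.8, 166.0, 171.6), (1.7, 170.0, 160.9), (2.1, 178.0, 116.7), (2.4, 168.0, 168.7), (2.6, 176.0, 122.0), (2.8, 172.0, 150.5), (3.8, 174.0, 134.6), (5.3, 98.0, 46.2)]
21.7 [0.5786 0.1014 0.2119] [ 1.9352  1.8178 -0.6134] 0.0033655760518769944
8 [(-62, 129), (-58, 126), (-54, 126), (-50, 208), (-46, 216), (-42, 215), (-38, 207), (-34, 127), (-30, 165), (-26, 187), (-22, 216), (-18, 216), (-14, 216), (-10, 216), (-6, 216), (-2, 216), (2, 215), (6, 216), (10, 215), (14, 215), (18, 215), (22, 215), (26, 215), (30, 215), (34, 215), (38, 215), (42, 214), (46, 215), (50, 121), (54, 120), (58, 69), (62, 75)]
13 [(-62, 131), (-58, 126), (-54, 126), (-50, 217), (-46, 216), (-42, 215), (-38, 178), (-34, 137), (-30, 172), (-26, 215), (-22, 216), (-18, 216), (-14, 215), (-10, 216), (-6, 215), (-2, 215), (2, 216), (6, 216), (10, 215), (14, 215), (18, 215), (22, 215), (26, 215), (30, 215), (34, 215), (38, 215), (42, 214), (46, 144), (50, 120), (54, 90), (58, 78), (62, 93)]
[(-92, 118), (-88, 98), (-84, 115), (-80, 217), (-76, 216), (-72, 215), (-68, 215), (-64, 216), (-60, 215), (-56, 215), (-52, 216), (-48, 216), (-44, 216), (-40, 215), (-36, 216), (-32, 216), (-28, 216), (-24, 215), (-20, 216), (-16, 216), (-12, 215), (-8, 234), (-4, 217), (0, 215), (4, 213), (8, 162), (12, 215), (16, 214), (20, 216), (24, 215), (28, 216), (32, 215), (36, 215), (40, 216), (44, 215), (48, 215), (52, 215), (56, 216), (60, 216), (64, 215), (68, 216), (72, 215), (76, 215), (80, 209), (84, 151), (88, 188), (92, 196)]
```

The plate edges show at x of about −51 and +48 mm and at y of about ±82 mm. The bar is at x of about −33 mm, resting on the lid, so everything is where it should be.

```bash
python3 -c "
from rig import arm
print(arm.finish_job())"
```

```text
the job is handed in; nothing more can be done
None
```

The job is handed in, though no verdict came back: by my measurements the white cup stands in the keeper, the lid is seated, and the bail lies on it after a press of about 24 N held for over 0.5 s, at 21.7 s on the robot's clock; I viewed 12 pictures, two over the limit of 10.

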